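# Set up the dry-block heater

## Task

Set up the dry-block heater on the bench: take the two dust hoods off it and hang them over the horizontal bar, straddling it side by side with their grips up, and plug every tube block standing on the bench fully home into a well of its own. Only when all that is done, switch the heater on by pushing the power lever at its front all the way over to the other side. Leave the other things on the bench where they are.

Things in the scene. Friction and masses are not known exactly. Their poses are not given: they have to be found in the camera images.
- heater: dry-block heater, fixed: white casing with a dark steel well plate 176 mm (its x) by 156 mm (its y), plate top 66 mm above the bench, four rectangular wells in two rows; a low white apron (12 mm high) in front (-x) carries the power lever. Origin on the bench under the plate's centre, x to its back
- well0 (a point): centre of a well's mouth, level with the plate top, front row, +y side; axes as the heater's. Well 54.4 (x) x 48.4 (y) mm, 24 mm deep, flat floor, mouth chamfered 2 mm: a block fully home has its underside 24 mm below this point. Wells lie 66 mm apart along y, rows 88 mm apart along x
- well1 (a point): centre of a well's mouth, level with the plate top, front row, -y side; axes as the heater's. Well 54.4 (x) x 48.4 (y) mm, 24 mm deep, flat floor, mouth chamfered 2 mm: a block fully home has its underside 24 mm below this point. Wells lie 66 mm apart along y, rows 88 mm apart along x
- well2 (a point): centre of a well's mouth, level with the plate top, back row, +y side; axes as the heater's. Well 54.4 (x) x 48.4 (y) mm, 24 mm deep, flat floor, mouth chamfered 2 mm: a block fully home has its underside 24 mm below this point. Wells lie 66 mm apart along y, rows 88 mm apart along x
- well3 (a point): centre of a well's mouth, level with the plate top, back row, -y side; axes as the heater's. Well 54.4 (x) x 48.4 (y) mm, 24 mm deep, flat floor, mouth chamfered 2 mm: a block fully home has its underside 24 mm below this point. Wells lie 66 mm apart along y, rows 88 mm apart along x
- power (a joint): power lever on the apron, hinge along the heater's x: 0 = leaning 0.5 rad to the heater's -y side (off), 1.0 = leaning 0.5 rad to its +y side (on); light friction, stays where it is left
- power_tip (a point): centre of the 26 mm black ball at the end of the power lever; the ball turns on a radius of 70 mm about a hinge line 34 mm above the bench, 126 mm in front of (-x) the heater's origin
- rail: hanging bar, fixed: a horizontal steel bar 12 mm thick along its y, 320 mm long, axis 140 mm above the bench, on a 16 mm post with a round foot at each end. Origin on the bench below the middle of the bar; z up
- rail_mid (a point): middle of the hanging bar, on its axis; axes as the hanging bar's
- hood0: dust hood of 3 mm aluminium sheet, a tunnel open below and at both ends: 124 mm long (y), 62 mm clear between sides 52 mm high (x; 68 outside), gabled roof with its ridge along y, inside of ridge 72 mm up. Black grip plate 12 (x) x 60 (y) mm on the ridge, 72 to 112 mm up. 0.16 kg. Origin centred at its lower edges, z up. Starts over the front two wells
- hood1: dust hood of 3 mm aluminium sheet, a tunnel open below and at both ends: 124 mm long (y), 62 mm clear between sides 52 mm high (x; 68 outside), gabled roof with its ridge along y, inside of ridge 72 mm up. Black grip plate 12 (x) x 60 (y) mm on the ridge, 72 to 112 mm up. 0.16 kg. Origin centred at its lower edges, z up. Starts over the back two wells
- hood0_ridge (a point): point on the inside of the roof ridge of hood0, midway along it, 72 mm above its lower edges; about 7 mm above the bar's axis when the hood hangs on the bar
- hood1_ridge (a point): point on the inside of the roof ridge of hood1, midway along it, 72 mm above its lower edges; about 7 mm above the bar's axis when the hood hangs on the bar
- block0: tube block: aluminium plug 52 (its x) x 46 (its y) x 34 mm high, foot chamfered 1.5 mm, tube bores in its top; on the top an upright black grip plate 32 (x) x 12 (y) x 36 mm high (70 mm in all); 0.22 kg. Origin: centre of its underside, z up. Starts upright on the bench; may be absent. All blocks are alike and fit any well, also turned half round
- block1: tube block: aluminium plug 52 (its x) x 46 (its y) x 34 mm high, foot chamfered 1.5 mm, tube bores in its top; on the top an upright black grip plate 32 (x) x 12 (y) x 36 mm high (70 mm in all); 0.22 kg. Origin: centre of its underside, z up. Starts upright on the bench; may be absent. All blocks are alike and fit any well, also turned half round
- block2: tube block: aluminium plug 52 (its x) x 46 (its y) x 34 mm high, foot chamfered 1.5 mm, tube bores in its top; on the top an upright black grip plate 32 (x) x 12 (y) x 36 mm high (70 mm in all); 0.22 kg. Origin: centre of its underside, z up. Starts upright on the bench; may be absent. All blocks are alike and fit any well, also turned half round
- block3: tube block: aluminium plug 52 (its x) x 46 (its y) x 34 mm high, foot chamfered 1.5 mm, tube bores in its top; on the top an upright black grip plate 32 (x) x 12 (y) x 36 mm high (70 mm in all); 0.22 kg. Origin: centre of its underside, z up. Starts upright on the bench; may be absent. All blocks are alike and fit any well, also turned half round
- beaker: bystander: glass beaker, 59 mm wide, 72 mm high; origin centre of its underside
- amber_bottle: bystander: brown bottle with black cap, 42 mm wide, 93 mm high; origin centre of its underside
- bulb: bystander: red rubber bulb, 51 mm wide, 84 mm high; origin centre of its underside
Not all that is in view belongs to the job. Leave any purple or turquoise look-alike of the block0 alone.

How it is judged (in metres and radians):
On the way, in this order (a step that is already met when the one before it is completed fails the run):
1. every block home in a well and both hoods on the bar, the power lever still off (((horizontal distance between block0 and well0 below 0.004 m and z of block0 in the frame of well0 between -0.028 and -0.021 m) or (horizontal distance between block0 and well1 below 0.004 m and z of block0 in the frame of well1 between -0.028 and -0.021 m) or (horizontal distance between block0 and well2 below 0.004 m and z of block0 in the frame of well2 between -0.028 and -0.021 m) or (horizontal distance between block0 and well3 below 0.004 m and z of block0 in the frame of well3 between -0.028 and -0.021 m)) and angle between each of block0, block1, block2, block3's own z axis and vertical below 0.08 rad and linear speed of each of block0, block1, block2, block3 below 0.03 m/s and ((horizontal distance between block1 and well0 below 0.004 m and z of block1 in the frame of well0 between -0.028 and -0.021 m) or (horizontal distance between block1 and well1 below 0.004 m and z of block1 in the frame of well1 between -0.028 and -0.021 m) or (horizontal distance between block1 and well2 below 0.004 m and z of block1 in the frame of well2 between -0.028 and -0.021 m) or (horizontal distance between block1 and well3 below 0.004 m and z of block1 in the frame of well3 between -0.028 and -0.021 m)) and ((horizontal distance between block2 and well0 below 0.004 m and z of block2 in the frame of well0 between -0.028 and -0.021 m) or (horizontal distance between block2 and well1 below 0.004 m and z of block2 in the frame of well1 between -0.028 and -0.021 m) or (horizontal distance between block2 and well2 below 0.004 m and z of block2 in the frame of well2 between -0.028 and -0.021 m) or (horizontal distance between block2 and well3 below 0.004 m and z of block2 in the frame of well3 between -0.028 and -0.021 m)) and ((horizontal distance between block3 and well0 below 0.004 m and z of block3 in the frame of well0 between -0.028 and -0.021 m) or (horizontal distance between block3 and well1 below 0.004 m and z of block3 in the frame of well1 between -0.028 and -0.021 m) or (horizontal distance between block3 and well2 below 0.004 m and z of block3 in the frame of well2 between -0.028 and -0.021 m) or (horizontal distance between block3 and well3 below 0.004 m and z of block3 in the frame of well3 between -0.028 and -0.021 m)) and z of hood0_ridge in the frame of rail_mid between -0.002 and 0.016 m and x of hood0_ridge in the frame of rail_mid between -0.012 and 0.012 m and y of hood0_ridge in the frame of rail_mid between -0.135 and 0.135 m and angle between each of hood0, hood1's own z axis and vertical below 0.2 rad and angle between the y axis of each of hood0, hood1 and the y axis of rail, either way round below 0.25 rad and linear speed of each of hood0, hood1 below 0.05 m/s and z of hood1_ridge in the frame of rail_mid between -0.002 and 0.016 m and x of hood1_ridge in the frame of rail_mid between -0.012 and 0.012 m and y of hood1_ridge in the frame of rail_mid between -0.135 and 0.135 m and value of joint power below 0.3 rad), for 0.2 s.
2. the power lever pushed over to on (value of joint power above 0.85 rad), for 0.2 s.
At the end, for the whole second after the job is handed in: Each block upright at rest in a well, 21 to 28 mm deep, within 4 mm of its centre. Both hoods at rest astride the bar: ridge within 12 mm sideways, at most 16 mm above its axis, tilt under 0.2 rad, along it within 0.25 rad, within 135 mm of its middle. Power lever above 0.85 (((horizontal distance between block0 and well0 below 0.004 m and z of block0 in the frame of well0 between -0.028 and -0.021 m) or (horizontal distance between block0 and well1 below 0.004 m and z of block0 in the frame of well1 between -0.028 and -0.021 m) or (horizontal distance between block0 and well2 below 0.004 m and z of block0 in the frame of well2 between -0.028 and -0.021 m) or (horizontal distance between block0 and well3 below 0.004 m and z of block0 in the frame of well3 between -0.028 and -0.021 m)) and angle between each of block0, block1, block2, block3's own z axis and vertical below 0.08 rad and linear speed of each of block0, block1, block2, block3 below 0.03 m/s and ((horizontal distance between block1 and well0 below 0.004 m and z of block1 in the frame of well0 between -0.028 and -0.021 m) or (horizontal distance between block1 and well1 below 0.004 m and z of block1 in the frame of well1 between -0.028 and -0.021 m) or (horizontal distance between block1 and well2 below 0.004 m and z of block1 in the frame of well2 between -0.028 and -0.021 m) or (horizontal distance between block1 and well3 below 0.004 m and z of block1 in the frame of well3 between -0.028 and -0.021 m)) and ((horizontal distance between block2 and well0 below 0.004 m and z of block2 in the frame of well0 between -0.028 and -0.021 m) or (horizontal distance between block2 and well1 below 0.004 m and z of block2 in the frame of well1 between -0.028 and -0.021 m) or (horizontal distance between block2 and well2 below 0.004 m and z of block2 in the frame of well2 between -0.028 and -0.021 m) or (horizontal distance between block2 and well3 below 0.004 m and z of block2 in the frame of well3 between -0.028 and -0.021 m)) and ((horizontal distance between block3 and well0 below 0.004 m and z of block3 in the frame of well0 between -0.028 and -0.021 m) or (horizontal distance between block3 and well1 below 0.004 m and z of block3 in the frame of well1 between -0.028 and -0.021 m) or (horizontal distance between block3 and well2 below 0.004 m and z of block3 in the frame of well2 between -0.028 and -0.021 m) or (horizontal distance between block3 and well3 below 0.004 m and z of block3 in the frame of well3 between -0.028 and -0.021 m)) and z of hood0_ridge in the frame of rail_mid between -0.002 and 0.016 m and x of hood0_ridge in the frame of rail_mid between -0.012 and 0.012 m and y of hood0_ridge in the frame of rail_mid between -0.135 and 0.135 m and angle between each of hood0, hood1's own z axis and vertical below 0.2 rad and angle between the y axis of each of hood0, hood1 and the y axis of rail, either way round below 0.25 rad and linear speed of each of hood0, hood1 below 0.05 m/s and z of hood1_ridge in the frame of rail_mid between -0.002 and 0.016 m and x of hood1_ridge in the frame of rail_mid between -0.012 and 0.012 m and y of hood1_ridge in the frame of rail_mid between -0.135 and 0.135 m and value of joint power above 0.85 rad); the robot touches nothing.
It fails at once if the beaker is moved more than 3 cm or tipped (distance of beaker from where it was at the start of the episode above 0.03 m or angle between beaker's own z axis and vertical above 0.4 rad).
It fails at once if the amber bottle is moved more than 3 cm or tipped (distance of amber_bottle from where it was at the start of the episode above 0.03 m or angle between amber_bottle's own z axis and vertical above 0.4 rad).
It fails at once if the bulb is moved more than 3 cm or tipped (distance of bulb from where it was at the start of the episode above 0.03 m or angle between bulb's own z axis and vertical above 0.4 rad).
Of block0, block1, block2, block3 only 3 to 4 are there at a start; the rules pass over those that are not, and their reading is None.
At some moment in a run one of block0, block1, block2, block3 may be knocked a few centimetres aside while the robot is not near it.
It also fails if it takes over 210 s, if anything falls off the work surface, if the arm or the gripper's body presses on something with over 40 N, if the wrist force passes 120 N, or if a joint passes its speed limit or range.

## Robot

A 7-joint arm with a two-finger parallel gripper is mounted at the origin on a cart in front of the work surface, level with it; the furniture and walls round the work are solid. World frame = base frame: x ahead of the robot, y to its left, z up, the work surface at z = 0. Lengths are in m, angles in degrees, forces in N, time in s.
With the tool pointing down it reaches from about 0.425 to 0.875 m from the base axis. Payload 4.7 kg.
Tool frame: the origin (TCP) lies midway between the tips of the shut fingers; the grasp point (between the pads) lies 19 mm behind it (env.grip_point_offset is the distance from the TCP to the grasp point, in m); z points along the fingers, y is the line along which they close (so a half turn about z gives the same grasp; the last joint's range is limited). The gripper opens to 87 mm and grips with 3 to 60 N. Pads are 19 mm wide; open, the fingers measure 117 mm over their backs; the gripper's body (75 mm by 190 mm) begins 51 mm behind the grasp point.
Start: joints at [-73.218, 18.392, -4.016, 83.108, 1.295, 78.541, -3.26], TCP at [0.179, 0.625, 0.223] pointing down, gripper open.
Joint ranges: [-163.93, 163.93], [-17.29, 119.83], [-79.2, 71.16], [3.27, 140.29], [-89.18, 269.18], [5.43, 117.66], [-154.24, 154.24]. Speed limits (degrees/s): [147.25, 147.25, 180, 180, 180, 180, 180].

## Interface

Orientations are given as [roll, pitch, yaw] about the fixed x, y, z axes, in that order (R = Rz(yaw) Ry(pitch) Rx(roll)).
In Python, from cell import env gives the robot as it stands.
- The arm moves only by the shell command python3 -m jog 'ROWS' [FORCE]. ROWS is JSON, a list of rows, each a list of 7 numbers: the shift along the tool's x, y, z in m, then the turn, a rotation vector about the tool's x, y, z in rad, then the finger opening in m, from 0 to 0.087. A call has 1 to 12 rows; each row shifts and turns the commanded pose from where the row before left it, along the tool's axes as they then stand; what a row does not reach is not made up. A row lasts 1/12 s, in which the tool goes at most 41.7 mm and 7.16 degrees, less where a joint would pass 70% of its speed; a pose out of reach is approached as far as the arm can. A call is refused whole if a number of a shift passes 0.0417 or a number of a turn 0.125, either way. A call with a gripper value outside its range is refused whole. The fingers move at their own pace and stop on an object; FORCE is the grip in N (left out, the last holds). Time passes only in rows, so rows that do not move let the fingers close. It gives the time, the measured TCP pose, the force, the opening and the grip force at its end, in the units of the state.
- env.get_obs(): the state, without advancing time (a new reading comes with each control period).
- env.read_camera(name): name is "side" or "top"; returns the picture (400x640x3 uint8, blue, green, red); there is no depth.
- env.get_calibration(name): a dict with "fov_y" (degrees; the focal length in pixels is half the picture's height over the tangent of half this angle, whatever the lens; pixels are square), "cx", "cy" (the principal point, pixels), "pose" (4x4, takes a point from camera to world coordinates). Camera axes: x right, y up, looking along -z (the intrinsics and any distortion apply to the point x, -y, -z); pixel columns grow to the right and rows downward; lengths in m; the calibration is good to about 2 mm. A picture is of the moment at which its call begins. get_calibration takes no time and is no camera call.
- env.sign_off(): hands the job in; it is judged then, once.
The state is a dict: "time_s": time; "qpos": joint angles; "joint_velocities": joint speeds; "effort": joint torques, N m; "tool_pos": TCP position; "tool_rot": TCP orientation; "force": force on the tool from outside, world axes, zero at the start; "wrist_torque": the same for the moment, N m; "grip_width": finger opening in m; "grasp_force": force on a finger pad.
Only numpy, scipy, OpenCV 4.12 (cv2) and the standard library are available. Lean on these libraries where they do the work, as an engineer would, in place of code of your own. Each camera call takes 0.05 s, during which the arm holds its last target. There are 200 camera calls.

## Working session

There is one attempt and no reset: what is moved stays moved. The work goes in short steps, Python scripts to look and compute and a shell command to move; the robot and the scene stay as the last step left them, time stands still between calls to the robot, and variables do not carry over. Pictures are saved under pics/ and viewed, at most 14 in all, crops included, and the job is handed in when it is done.

```bash
ls; mkdir -p pics
cat > h.py <<'E'
import numpy as np, cv2
from cell import env
def K(n):
    c=env.get_calibration(n); f=200/np.tan(np.radians(c["fov_y"])/2)
    return c,f
def snap(n,name=None):
    im=env.read_camera(n)
    if name: cv2.imwrite(f"pics/{name}.png",im)
    return im
def ray(n,u,v):
    c,f=K(n); T=np.array(c["pose"])
    d=T[:3,:3]@np.array([(u-c["cx"])/f,-(v-c["cy"])/f,-1.]); return T[:3,3],d
def onz(n,u,v,z):
    o,d=ray(n,u,v); return o+d*(z-o[2])/d[2]
def proj(n,p):
    c,f=K(n); T=np.array(c["pose"]); q=T[:3,:3].T@(np.array(p)-T[:3,3])
    return np.array([c["cx"]+f*q[0]/-q[2], c["cy"]+f*q[1]/q[2]])
E
python3 - <<'E'
from h import *
for n in("top","side"):
    im=snap(n,n+"0"); print(n,env.get_calibration(n))
print(env.get_obs())
E
```

```text
pics
top {'fov_y': 44.24788713506027, 'cx': 310.9472421242838, 'cy': 203.70800464075577, 'pose': array([[ 0.00969835,  0.97505388, -0.22175635,  0.31631004],
       [-0.99994936,  0.00886091, -0.00477098,  0.08856742],
       [-0.002687  ,  0.22179139,  0.97509044,  1.29229392],
       [ 0.        ,  0.        ,  0.        ,  1.        ]])}
side {'fov_y': 55.89203716743758, 'cx': 319.27806593807395, 'cy': 196.2063574771204, 'pose': array([[ 0.99915182, -0.0370738 ,  0.01792146,  0.574461  ],
       [ 0.03735683,  0.63298518, -0.77326207, -0.66816686],
       [ 0.01732374,  0.77327569,  0.63383325,  0.71496803],
       [ 0.        ,  0.        ,  0.        ,  1.        ]])}
{'time_s': 0.1, 'qpos': array([-73.2183035 ,  18.4343239 ,  -4.01657614,  83.16968386,
         1.29436973,  78.54136437,  -3.25826647]), 'joint_velocities': array([ 0.07218608, -0.21463557,  0.00703533, -0.12736403, -0.07511822,
        0.09972483, -0.13697071]), 'effort': array([-3.56264773e-04, -4.92574489e+01, -4.06102845e-01, -3.13396525e+01,
       -6.42971951e-02,  3.94211628e-02,  5.22890139e-05]), 'tool_pos': array([0.17877095, 0.62439858, 0.22156105]), 'tool_rot': array([-1.79899833e+02,  4.64015364e-03,  1.64030540e+02]), 'force': array([-0.33645594, -0.30322863,  0.23509029]), 'wrist_torque': array([ 0.05299973, -0.00311374, -0.04603079]), 'grasp_force': 0.0, 'grip_width': 0.0872457100235409}
```

View pics/top0.png

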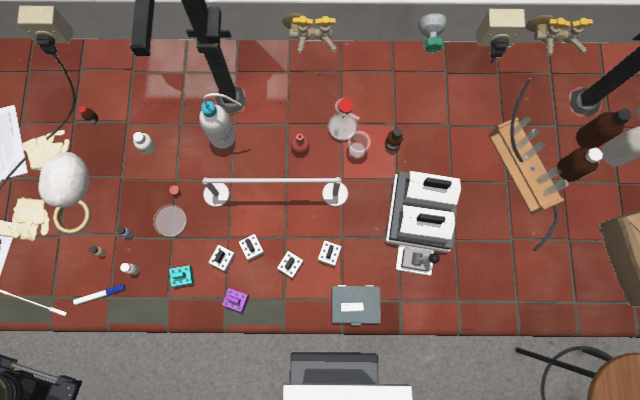

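View pics/side0.png

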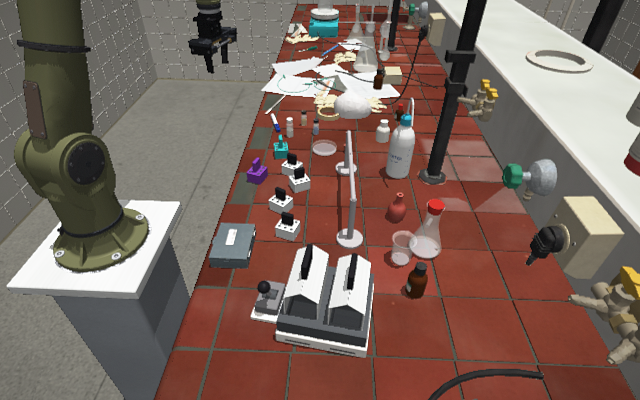

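Both views agree. Top view: four black-and-white blocks at about (221,257), (251,246), (290,264) and (330,253). The turquoise one at (180,276) and the purple one at (235,300) are look-alikes to leave. The bar runs (205,181)–(340,181), the hoods sit on the heater at about (432,188) and (428,222), and the lever ball is at (434,258).

Run:
```python
from h import *
t=cv2.imread("pics/top0.png"); s=cv2.imread("pics/side0.png")
cv2.imwrite("pics/tc.png",cv2.resize(t[165:315,165:475],None,fx=2.5,fy=2.5,interpolation=cv2.INTER_CUBIC))
cv2.imwrite("pics/sc.png",cv2.resize(s[120:360,240:450],None,fx=2.5,fy=2.5,interpolation=cv2.INTER_CUBIC))
def blobs(im,mask,x0,y0,x1,y1,amin,n):
    m=np.zeros(mask.shape,np.uint8); m[y0:y1,x0:x1]=mask[y0:y1,x0:x1]*255
    for c in cv2.findContours(m,cv2.RETR_EXTERNAL,cv2.CHAIN_APPROX_NONE)[0]:
        if cv2.contourArea(c)>amin:
            print(n,np.round(cv2.moments(c)["m10"]/cv2.moments(c)["m00"],1),np.round(cv2.moments(c)["m01"]/cv2.moments(c)["m00"],1),cv2.contourArea(c),np.round(cv2.minAreaRect(c),1) if 0 else [np.round(q,1) for q in cv2.minAreaRect(c)])
dark=lambda im: im.max(2)<70
blobs(t,dark(t),200,235,350,280,10,"T dark"); blobs(t,dark(t),400,170,470,265,10,"T hood")
blobs(s,dark(s),255,140,312,240,10,"S dark"); blobs(s,dark(s),255,240,372,310,10,"S hood")
wh=lambda im:(im.min(2)>130)
blobs(t,wh(t),200,235,350,280,15,"T white")
```

```text
T dark 220.5 257.2 23.0 [array([220.5, 257.2]), array([ 3. , 10.8]), np.float64(29.7)]
T hood 433.7 257.7 65.5 [array([433.5, 257.5]), array([9., 9.]), np.float64(90.0)]
T hood 421.7 243.4 43.0 [array([424.6, 243.7]), array([49.6,  2.1]), np.float64(9.5)]
T hood 430.8 219.5 102.5 [array([430.4, 219. ]), array([26.9,  6.6]), np.float64(7.1)]
T hood 437.6 183.8 132.0 [array([436.9, 183.3]), array([26. ,  7.6]), np.float64(9.5)]
S dark 286.9 218.3 111.0 [array([286.5, 218.5]), array([13., 11.]), np.float64(90.0)]
S dark 279.9 193.2 93.5 [array([280. , 193.5]), array([13., 10.]), np.float64(90.0)]
S dark 298.9 172.5 82.5 [array([299. , 172.5]), array([11., 10.]), np.float64(90.0)]
S dark 291.5 158.2 77.5 [array([291.5, 158.5]), array([11.,  9.]), np.float64(90.0)]
S hood 258.9 308.2 13.0 [array([261.5, 308. ]), array([ 2., 13.]), np.float64(90.0)]
S hood 342.8 307.7 43.5 [array([342.5, 307. ]), array([21.,  4.]), np.float64(0.0)]
S hood 300.6 303.2 302.5 [array([301.5, 302. ]), array([14., 29.]), np.float64(90.0)]
S hood 263.6 287.7 120.0 [array([263. , 289.5]), array([17., 12.]), np.float64(90.0)]
S hood 351.6 271.2 167.5 [array([351.5, 270.8]), array([ 6., 36.]), np.float64(8.7)]
S hood 306.2 261.5 213.0 [array([306.4, 260.5]), array([ 8.2, 36.1]), np.float64(14.0)]
T white 289.7 263.9 366.5 [array([289.7, 263.8]), array([18.8, 21.2]), np.float64(32.0)]
T white 220.8 257.2 358.5 [array([220.7, 257.2]), array([18.4, 21.4]), np.float64(28.6)]
T white 329.1 252.6 354.0 [array([329.2, 252.5]), array([18.7, 20.9]), np.float64(19.7)]
T white 250.5 246.4 353.0 [array([250.6, 246.2]), array([20.6, 18.8]), np.float64(63.4)]
```

View pics/tc.png

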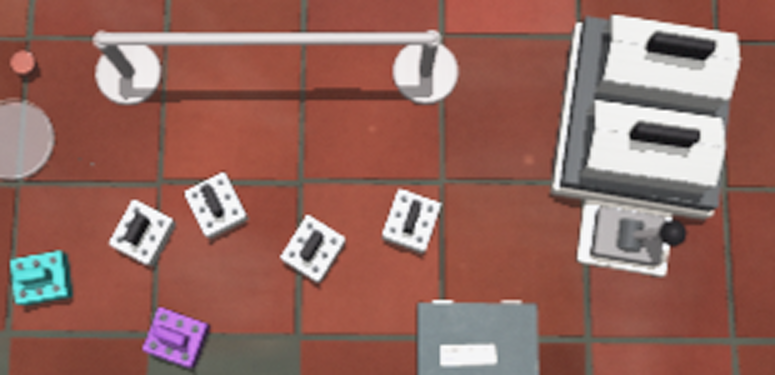

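View pics/sc.png

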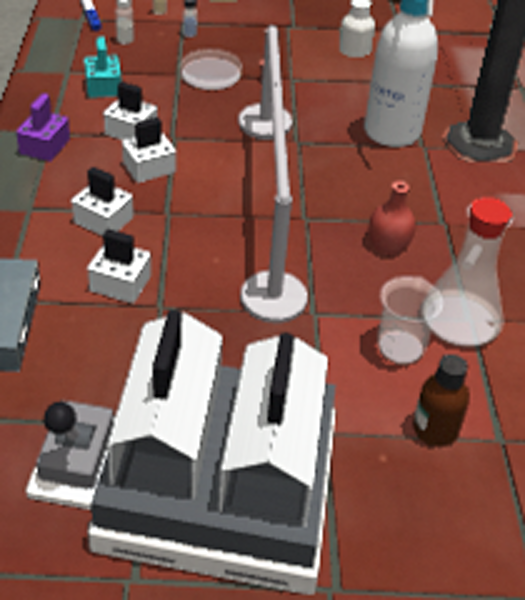

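The crops confirm the four black/white blocks. The turquoise and purple ones are the look-alikes. The bar ends are at top (205,181) and (340,180), and the hood grips are at top (430.4,219) and (437,183.5).

Run:
```python
from h import *
np.set_printoptions(precision=4,suppress=True)
def tri(pt,ps):
    A=[];b=[]
    for n,p in(("top",pt),("side",ps)):
        o,d=ray(n,*p); d/=np.linalg.norm(d); M=np.eye(3)-np.outer(d,d); A.append(M); b.append(M@o)
    x=np.linalg.lstsq(np.vstack(A),np.hstack(b),rcond=None)[0]; return x,proj("top",x)-pt,proj("side",x)-ps
t=cv2.imread("pics/top0.png")
m=np.zeros(t.shape[:2],np.uint8); m[235:280,200:350]=(t.min(2)>130)[235:280,200:350]*255
for c in cv2.findContours(m,cv2.RETR_EXTERNAL,cv2.CHAIN_APPROX_NONE)[0]:
    if cv2.contourArea(c)>100:
        w=np.array([onz("top",*p[0],.034)[:2] for p in c],np.float32)
        r=cv2.minAreaRect(w*1000); bp=cv2.boxPoints(r); e1=bp[1]-bp[0]; e2=bp[2]-bp[1]; L=e1 if np.hypot(*e1)>np.hypot(*e2) else e2
        print("block",np.array(r[0]),np.array(r[1]),"long axis yaw",np.degrees(np.arctan2(L[1],L[0]))%180)
for a,b in(((220.5,257.2),(291.5,158.2)),((250.5,246.4),(298.9,172.5)),((289.7,263.9),(279.9,193.2)),((329.1,252.6),(286.9,218.3))): print("blk tri",tri(a,b))
for a,b in(((430.4,219.),(306.2,261.5)),((436.9,183.3),(351.6,271.2))): print("hood grip",tri(a,b), onz("top",*a,.17))
print("bar +y",tri((205,181),(349.2,132)),"-y",tri((340,180.2),(353.2,200)),onz("top",205,181,.146),onz("top",340,180.2,.146))
# hood grip axes direction in top
for a,th in(((430.4,219.),7.1),((436.9,183.3),9.5)):
    d=12*np.array([np.cos(np.radians(th)),np.sin(np.radians(th))]); p=onz("top",*(a-d),.175);q=onz("top",*(a+d),.175); print("grip yaw",np.degrees(np.arctan2(*(p-q)[[1,0]])),p,q)
# heater corners: casing left edge zoom (575,25)->(560,190), front (555,190)->(715,215)
for u,v,z in((575,22,.06),(556,190,.06),(715,213,.06),(585,205,.012),(580,262,.012),(665,275,.012)): print(onz("top",u/2.5+165,v/2.5+165,z))
print("ball",tri((433.6,257.6),(263.6,287)))
for nm,p in(("beaker",(358,148)),("bottle",(394,140)),("bulb",(300,145))): print(nm,onz("top",*p,.04))
```

```text
block [444.763  147.4638] [48.0516 53.8667] long axis yaw 148.67769
block [460.0323 324.3084] [48.023  53.4264] long axis yaw 153.5614
block [474.679   46.8486] [47.6699 53.9746] long axis yaw 160.87114
block [488.9622 249.1533] [53.8298 48.0819] long axis yaw 27.427382
blk tri (array([0.4595, 0.3218, 0.0533]), array([-0.1414, -0.7382]), array([-0.5883,  0.125 ]))
blk tri (array([0.4883, 0.2473, 0.0526]), array([-0.1778, -0.9396]), array([-0.7904,  0.1715]))
blk tri (array([0.444 , 0.1469, 0.052 ]), array([-0.13  , -0.5589]), array([-0.5062,  0.1033]))
blk tri (array([0.4738, 0.0478, 0.0496]), array([-0.1363, -0.571 ]), array([-0.5608,  0.119 ]))
hood grip (array([ 0.5406, -0.1868,  0.1565]), array([-0.03  , -0.1241]), array([-0.1516,  0.0347])) [ 0.5377 -0.1836  0.17  ]
hood grip (array([ 0.6276, -0.2062,  0.1566]), array([-0.0154, -0.1025]), array([-0.128 ,  0.0301])) [ 0.6236 -0.2027  0.17  ]
bar +y (array([0.6361, 0.3535, 0.1355]), array([-0.0954, -0.8822]), array([-0.6834,  0.19  ])) -y (array([0.6387, 0.0243, 0.1392]), array([-0.042 , -0.3626]), array([-0.3617,  0.0908])) [0.6309 0.3507 0.146 ] [0.6359 0.0246 0.146 ]
grip yaw 83.2433398657755 [ 0.5399 -0.155   0.175 ] [ 0.5334 -0.2097  0.175 ]
grip yaw 80.58349346581649 [ 0.6268 -0.1738  0.175 ] [ 0.6177 -0.229   0.175 ]
[ 0.6784 -0.1235  0.06  ]
[ 0.5018 -0.0993  0.06  ]
[ 0.4799 -0.2585  0.06  ]
[ 0.4935 -0.1366  0.012 ]
[ 0.4341 -0.1296  0.012 ]
[ 0.4215 -0.217   0.012 ]
ball (array([ 0.4567, -0.2051,  0.0959]), array([0.0038, 0.0111]), array([ 0.0139, -0.0032]))
beaker [ 0.7553 -0.0299  0.04  ]
bottle [ 0.7788 -0.1269  0.04  ]
bulb [0.7624 0.1256 0.04  ]
```

```bash
cat >> h.py <<'E'
def plan(p,yaw,cur=None):
    "turn first (about tool z), then shift in tool axes at that yaw; cur=(xyz,yaw) else measured"
    if cur is None:
        o=env.get_obs(); cur=(o["tool_pos"],o["tool_rot"][2]); print("tool",np.round(o["tool_pos"],4),np.round(o["tool_rot"],2),"w",round(o["grip_width"],4),"t",round(o["time_s"],1),"F",np.round(o["force"],1))
    dy=(yaw-cur[1]+180)%360-180; d=np.array(p)-cur[0]; c,s=np.cos(np.radians(yaw)),np.sin(np.radians(yaw))
    print("turn z %.4f rad; shift x %.4f y %.4f z %.4f"%(-np.radians(dy),d[0]*c+d[1]*s,d[0]*s-d[1]*c,-d[2]))
E
python3 - <<'E'
from h import *
plan((.5,.2,.28),82)
plan((.6265,-.2045,.28),82,((.5,.2,.28),82))
E
```

```text
tool [0.1788 0.6244 0.2216] [-179.9     0.    164.03] w 0.0872 t 0.1 F [-0.3 -0.3  0.2]
turn z 1.4317 rad; shift x -0.3756 y 0.3772 z -0.0584
turn z -0.0000 rad; shift x -0.3830 y 0.1816 z -0.0000
```

```bash
python3 -m jog '[[0,0,0,0,0,0.1193,0.05],[0,0,0,0,0,0.1193,0.05],[0,0,0,0,0,0.1193,0.05],[0,0,0,0,0,0.1193,0.05],[0,0,0,0,0,0.1193,0.05],[0,0,0,0,0,0.1193,0.05],[0,0,0,0,0,0.1193,0.05],[0,0,0,0,0,0.1193,0.05],[0,0,0,0,0,0.1193,0.05],[0,0,0,0,0,0.1193,0.05],[0,0,0,0,0,0.1193,0.05],[0,0,0,0,0,0.1193,0.05]]' 30
python3 -m jog '[[-0.028,0.028,-0.005,0,0,0,0.05],[-0.028,0.028,-0.005,0,0,0,0.05],[-0.028,0.028,-0.005,0,0,0,0.05],[-0.028,0.028,-0.005,0,0,0,0.05],[-0.028,0.028,-0.005,0,0,0,0.05],[-0.028,0.028,-0.005,0,0,0,0.05],[-0.028,0.028,-0.005,0,0,0,0.05],[-0.028,0.028,-0.005,0,0,0,0.05],[-0.028,0.028,-0.005,0,0,0,0.05],[-0.028,0.028,-0.005,0,0,0,0.05],[-0.028,0.028,-0.005,0,0,0,0.05],[-0.028,0.028,-0.005,0,0,0,0.05]]'
python3 -c "
from h import *
plan((.6265,-.2045,.26),82)"
```

```text
time_s: 1.1
tool_pos: [0.1788, 0.6246, 0.2219]
tool_rot: [-180.0, 0.1, 81.7]
force: [-0.5, -0.0, -0.3]
grip_width: 0.0502
grasp_force: 0.0
time_s: 2.1
tool_pos: [0.4655, 0.2435, 0.2826]
tool_rot: [-180.0, -0.0, 82.0]
force: [0.6, 0.2, -0.2]
grip_width: 0.0503
grasp_force: 0.0
tool [0.4655 0.2435 0.2826] [-1.7998e+02 -1.0000e-02  8.2010e+01] w 0.0503 t 2.1 F [ 0.6  0.2 -0.2]
turn z 0.0001 rad; shift x -0.4213 y 0.2218 z 0.0226
```

Follows accurately. Go to above hood1, then look.

```bash
python3 -m jog '[[-0.0351,0.0185,0.001,0,0,0,0.05],[-0.0351,0.0185,0.001,0,0,0,0.05],[-0.0351,0.0185,0.001,0,0,0,0.05],[-0.0351,0.0185,0.001,0,0,0,0.05],[-0.0351,0.0185,0.001,0,0,0,0.05],[-0.0351,0.0185,0.001,0,0,0,0.05],[-0.0351,0.0185,0.001,0,0,0,0.05],[-0.0351,0.0185,0.001,0,0,0,0.05],[-0.0351,0.0185,0.001,0,0,0,0.05],[-0.0351,0.0185,0.001,0,0,0,0.05],[-0.0351,0.0185,0.001,0,0,0,0.05],[-0.0351,0.0185,0.001,0,0,0,0.05]]'
python3 -m jog '[[0,0,0.02,0,0,0,0.05],[0,0,0.02,0,0,0,0.05],[0,0,0.02,0,0,0,0.05],[0,0,0,0,0,0,0.05],[0,0,0,0,0,0,0.05]]'
python3 -c "
from h import *
plan((.6265,-.2045,.15),82)
s=snap('side');t=snap('top')
cv2.imwrite('pics/a.png',np.hstack([cv2.resize(s[180:360,240:400],None,fx=2.4,fy=2.4),cv2.resize(t[130:310,360:520],None,fx=2.4,fy=2.4)]))"
```

```text
time_s: 3.1
tool_pos: [0.6265, -0.2039, 0.2699]
tool_rot: [-180.0, -0.0, 82.1]
force: [0.1, -0.1, 0.3]
grip_width: 0.0503
grasp_force: 0.0
time_s: 3.52
tool_pos: [0.6254, -0.202, 0.2094]
tool_rot: [-179.8, -0.0, 82.0]
force: [-0.0, -0.5, 0.5]
grip_width: 0.0503
grasp_force: 0.0
tool [ 0.6254 -0.202   0.2094] [-1.7983e+02 -2.0000e-02  8.2010e+01] w 0.0503 t 3.5 F [-0.  -0.5  0.5]
turn z 0.0003 rad; shift x -0.0023 y 0.0014 z 0.0594
```

View pics/a.png

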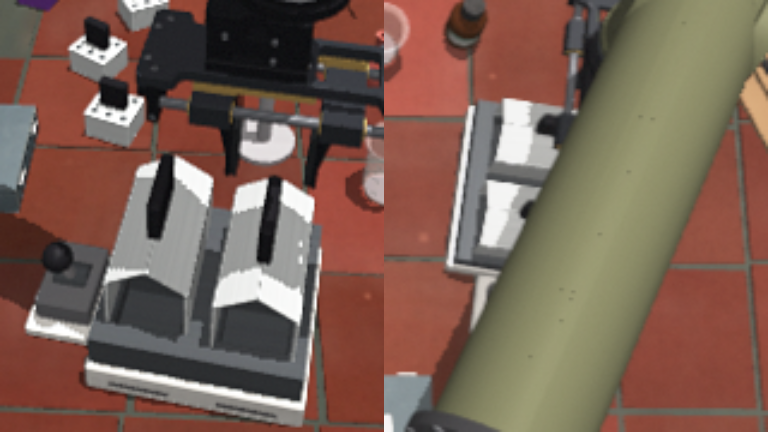

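The fingers straddle hood1's grip: fingers at 232 and 312 in the crop, grip at 270. Descend, grip and lift.

```bash
python3 -m jog '[[-0.002,0.001,0.02,0,0,0,0.05],[0,0,0.02,0,0,0,0.05],[0,0,0.02,0,0,0,0.05],[0,0,0,0,0,0,0.05],[0,0,0,0,0,0,0],[0,0,0,0,0,0,0],[0,0,0,0,0,0,0],[0,0,0,0,0,0,0],[0,0,0,0,0,0,0]]' 40
python3 -m jog '[[0,0,-0.005,0,0,0,0],[0,0,-0.015,0,0,0,0],[0,0,-0.02,0,0,0,0],[0,0,-0.02,0,0,0,0],[0,0,-0.02,0,0,0,0],[0,0,-0.02,0,0,0,0],[0,0,-0.02,0,0,0,0],[0,0,-0.02,0,0,0,0],[0,0,0,0,0,0,0],[0,0,0,0,0,0,0]]'
python3 -c "
from h import *
plan((.637,.258,.29),91)"
```

```text
time_s: 4.37
tool_pos: [0.6274, -0.2049, 0.1518]
tool_rot: [179.9, -0.0, 82.0]
force: [0.0, 0.5, -0.3]
grip_width: 0.0247
grasp_force: 0.0
time_s: 5.2
tool_pos: [0.6272, -0.2052, 0.2916]
tool_rot: [179.9, 0.0, 82.0]
force: [-0.9, -0.5, -2.3]
grip_width: 0.0116
grasp_force: 39.9
tool [ 0.6272 -0.2052  0.2916] [1.7988e+02 1.0000e-02 8.1990e+01] w 0.0116 t 5.2 F [-0.9 -0.5 -2.3]
turn z -0.1573 rad; shift x 0.4629 y 0.0179 z 0.0016
```

```bash
python3 -m jog '[[0,0,-0.01,0,0,-0.0786,0],[0,0,-0.01,0,0,-0.0786,0],[0.02,0.0018,0,0,0,0,0],[0.035,0.0018,0,0,0,0,0],[0.038,0.0018,0,0,0,0,0],[0.038,0.0018,0,0,0,0,0],[0.038,0.0018,0,0,0,0,0],[0.038,0.0018,0,0,0,0,0],[0.038,0.0018,0,0,0,0,0],[0.038,0.0018,0,0,0,0,0],[0.038,0.0018,0,0,0,0,0],[0.038,0.0018,0,0,0,0,0]]'
python3 -m jog '[[0.038,0,0,0,0,0,0],[0.03,0,0,0,0,0,0],[0.02,0,0,0,0,0,0],[0.01,0,0,0,0,0,0],[0,0,0,0,0,0,0],[0,0,0,0,0,0,0],[0,0,0,0,0,0,0]]'
python3 -c "
from h import *
plan((.637,.258,.18),91)
s=snap('side');t=snap('top')
cv2.imwrite('pics/b.png',np.hstack([cv2.resize(s[20:220,270:430],None,fx=2.4,fy=2.4),cv2.resize(t[100:300,180:350],None,fx=2.4,fy=2.4)]))"
```

```text
time_s: 6.2
tool_pos: [0.6374, 0.1565, 0.3087]
tool_rot: [-179.8, 0.0, 91.0]
force: [1.3, 0.3, -1.2]
grip_width: 0.0117
grasp_force: 39.9
time_s: 6.78
tool_pos: [0.6373, 0.2494, 0.3104]
tool_rot: [-180.0, 0.1, 90.8]
force: [0.6, 0.1, -1.2]
grip_width: 0.0116
grasp_force: 39.9
tool [0.6373 0.2494 0.3104] [-1.7999e+02  1.0000e-01  9.0800e+01] w 0.0116 t 6.8 F [ 0.6  0.1 -1.2]
turn z -0.0035 rad; shift x 0.0086 y -0.0001 z 0.1304
```

View pics/b.png

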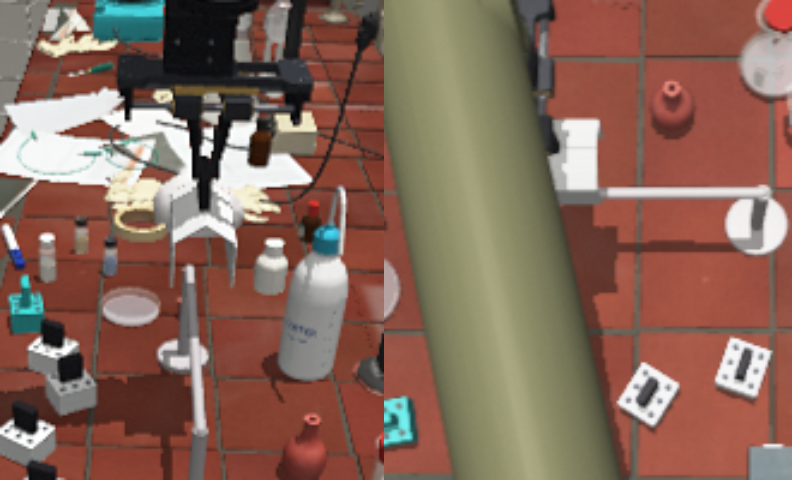

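The hood hangs level in the gripper, just above and in line with the bar. Lower it.

```bash
python3 -m jog '[[0.008,0,0.01,0,0,0,0],[0,0,0.02,0,0,0,0],[0,0,0.025,0,0,0,0],[0,0,0.025,0,0,0,0],[0,0,0.02,0,0,0,0],[0,0,0.015,0,0,0,0],[0,0,0.01,0,0,0,0],[0,0,0,0,0,0,0],[0,0,0,0,0,0,0]]'
for i in 1 2; do python3 -m jog '[[0,0,0.005,0,0,0,0],[0,0,0,0,0,0,0],[0,0,0,0,0,0,0]]'; done
```

```text
time_s: 7.63
tool_pos: [0.6366, 0.2604, 0.1854]
tool_rot: [-180.0, 0.0, 91.0]
force: [0.4, -1.4, -1.0]
grip_width: 0.0116
grasp_force: 39.9
time_s: 7.88
tool_pos: [0.637, 0.2607, 0.1813]
tool_rot: [179.9, -0.0, 91.0]
force: [0.2, 0.2, -1.8]
grip_width: 0.0115
grasp_force: 39.9
time_s: 8.13
tool_pos: [0.6369, 0.2608, 0.1762]
tool_rot: [179.9, -0.0, 91.0]
force: [0.2, 0.2, 1.1]
grip_width: 0.0112
grasp_force: 39.9
```

```bash
python3 -m jog '[[0,0,0.003,0,0,0,0],[0,0,0,0,0,0,0],[0,0,0,0,0,0,0]]'
python3 -m jog '[[0,0,0,0,0,0,0.04],[0,0,0,0,0,0,0.04],[0,0,0,0,0,0,0.04],[0,0,0,0,0,0,0.04],[0,0,0,0,0,0,0.04],[0,0,0,0,0,0,0.04],[0,0,-0.015,0,0,0,0.05],[0,0,-0.025,0,0,0,0.05],[0,0,-0.03,0,0,0,0.05],[0,0,-0.03,0,0,0,0.05]]'
python3 -c "
from h import *
plan((.540,-.187,.25),82)"
```

```text
time_s: 8.38
tool_pos: [0.6376, 0.2608, 0.1759]
tool_rot: [179.8, -0.1, 91.0]
force: [-2.1, -0.5, 11.2]
grip_width: 0.0116
grasp_force: 40.0
time_s: 9.22
tool_pos: [0.6362, 0.2604, 0.2729]
tool_rot: [-179.9, 0.0, 91.0]
force: [1.0, 0.7, 1.0]
grip_width: 0.049
grasp_force: 0.0
tool [0.6362 0.2604 0.2729] [-1.7992e+02  5.0000e-02  9.1000e+01] w 0.049 t 9.2 F [1.  0.7 1. ]
turn z 0.1571 rad; shift x -0.4564 y -0.0330 z 0.0229
```

```bash
python3 -m jog '[[0,0,0,0,0,0.0786,0.05],[0,0,0,0,0,0.0786,0.05],[-0.0381,-0.0028,0,0,0,0,0.05],[-0.0381,-0.0028,0,0,0,0,0.05],[-0.0381,-0.0028,0,0,0,0,0.05],[-0.0381,-0.0028,0,0,0,0,0.05],[-0.0381,-0.0028,0,0,0,0,0.05],[-0.0381,-0.0028,0,0,0,0,0.05],[-0.0381,-0.0028,0,0,0,0,0.05],[-0.0381,-0.0028,0,0,0,0,0.05],[-0.0381,-0.0028,0,0,0,0,0.05],[-0.0381,-0.0028,0,0,0,0,0.05]]'
python3 -m jog '[[-0.038,-0.0028,0,0,0,0,0.05],[-0.037,-0.0028,0,0,0,0,0.05],[0,0,0.02,0,0,0,0.05],[0,0,0.03,0,0,0,0.05],[0,0,0.02,0,0,0,0.05],[0,0,0,0,0,0,0.05],[0,0,0,0,0,0,0.05]]'
python3 -c "
from h import *
plan((.540,-.187,.15),82)
s=snap('side')
cv2.imwrite('pics/c.png',cv2.resize(s[120:360,240:450],None,fx=2.4,fy=2.4))"
```

```text
time_s: 10.22
tool_pos: [0.5551, -0.1145, 0.2727]
tool_rot: [180.0, -0.0, 82.0]
force: [0.6, -0.6, -0.5]
grip_width: 0.0503
grasp_force: 0.0
time_s: 10.8
tool_pos: [0.5393, -0.1862, 0.2021]
tool_rot: [-179.9, 0.0, 82.0]
force: [-0.8, -0.7, 1.2]
grip_width: 0.0503
grasp_force: 0.0
tool [ 0.5393 -0.1862  0.2021] [-1.7989e+02  1.0000e-02  8.1990e+01] w 0.0503 t 10.8 F [-0.8 -0.7  1.2]
turn z -0.0001 rad; shift x -0.0007 y 0.0008 z 0.0521
```

View pics/c.png

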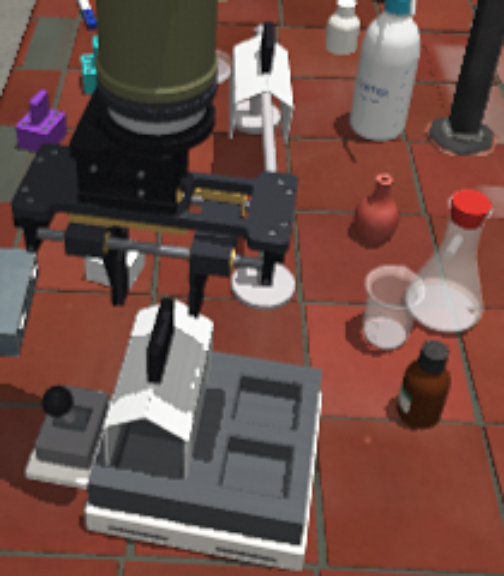

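Hood1 hangs astride the bar at (263,75) in the crop. The fingers straddle hood0's grip. Grip and lift it.

```bash
python3 -m jog '[[0,0.001,0.02,0,0,0,0.05],[0,0,0.02,0,0,0,0.05],[0,0,0.012,0,0,0,0.05],[0,0,0,0,0,0,0],[0,0,0,0,0,0,0],[0,0,0,0,0,0,0],[0,0,0,0,0,0,0],[0,0,0,0,0,0,0],[0,0,0,0,0,0,0],[0,0,0,0,0,0,0],[0,0,0,0,0,0,0],[0,0,0,0,0,0,0]]' 40
python3 -m jog '[[0,0,-0.005,0,0,0,0],[0,0,-0.015,0,0,0,0],[0,0,-0.025,0,0,0,0],[0,0,-0.025,0,0,0,0],[0,0,-0.025,0,0,0,0],[0,0,-0.025,0,0,0,0],[0,0,-0.025,0,0,0,0],[0,0,-0.015,0,0,-0.0786,0],[0,0,0,0,0,-0.0786,0],[0,0,0,0,0,0,0]]'
python3 -c "
from h import *
plan((.637,.119,.30),91)"
```

```text
time_s: 11.85
tool_pos: [0.5413, -0.1865, 0.1509]
tool_rot: [179.9, -0.0, 82.0]
force: [0.5, -1.3, 2.1]
grip_width: 0.0117
grasp_force: 40.0
time_s: 12.68
tool_pos: [0.5411, -0.1867, 0.3116]
tool_rot: [179.9, -0.0, 91.1]
force: [-0.9, -0.7, -1.8]
grip_width: 0.0114
grasp_force: 40.0
tool [ 0.5411 -0.1867  0.3116] [179.92  -0.    91.11] w 0.0114 t 12.7 F [-0.9 -0.7 -1.8]
turn z 0.0019 rad; shift x 0.3040 y 0.1013 z 0.0116
```

```bash
python3 -m jog '[[0.02,0.007,0,0,0,0,0],[0.032,0.0105,0,0,0,0,0],[0.032,0.0105,0,0,0,0,0],[0.032,0.0105,0,0,0,0,0],[0.032,0.0105,0,0,0,0,0],[0.032,0.0105,0,0,0,0,0],[0.032,0.0105,0,0,0,0,0],[0.032,0.0105,0,0,0,0,0],[0.032,0.0105,0,0,0,0,0],[0.018,0.006,0,0,0,0,0],[0.01,0.004,0,0,0,0,0],[0,0,0,0,0,0,0]]'
python3 -m jog '[[0,0,0,0,0,0,0],[0,0,0.01,0,0,0,0],[0,0,0.02,0,0,0,0],[0,0,0.025,0,0,0,0],[0,0,0.025,0,0,0,0],[0,0,0.025,0,0,0,0],[0,0,0.02,0,0,0,0],[0,0,0.01,0,0,0,0],[0,0,0.005,0,0,0,0],[0,0,0,0,0,0,0],[0,0,0,0,0,0,0]]'
for i in 1 2; do python3 -m jog '[[0,0,0.004,0,0,0,0],[0,0,0,0,0,0,0],[0,0,0,0,0,0,0]]'; done
```

```text
time_s: 13.68
tool_pos: [0.6365, 0.1217, 0.3092]
tool_rot: [-179.9, 0.0, 91.2]
force: [-0.4, 1.3, -2.8]
grip_width: 0.0118
grasp_force: 40.0
time_s: 14.6
tool_pos: [0.6372, 0.1185, 0.1717]
tool_rot: [179.9, -0.0, 90.9]
force: [0.2, 0.8, -1.1]
grip_width: 0.0119
grasp_force: 40.0
time_s: 14.85
tool_pos: [0.6369, 0.1194, 0.1672]
tool_rot: [179.9, -0.0, 91.0]
force: [0.7, 0.4, -1.0]
grip_width: 0.0116
grasp_force: 40.0
time_s: 15.1
tool_pos: [0.6364, 0.1193, 0.1623]
tool_rot: [-180.0, 0.0, 91.0]
force: [0.4, -1.1, -2.2]
grip_width: 0.0116
grasp_force: 40.0
```

Lower 4 mm more, release and retreat to a clear pose at about (0.45, 0.45), then look.

```bash
python3 -m jog '[[0,0,0.004,0,0,0,0],[0,0,0,0,0,0,0],[0,0,0,0,0,0,0]]'
python3 -m jog '[[0,0,0,0,0,0,0.04],[0,0,0,0,0,0,0.04],[0,0,0,0,0,0,0.04],[0,0,0,0,0,0,0.04],[0,0,0,0,0,0,0.04],[0,0,0,0,0,0,0.04],[0,0,-0.015,0,0,0,0.05],[0,0,-0.025,0,0,0,0.05],[0,0,-0.03,0,0,0,0.05],[0,0,-0.04,0,0,0,0.05],[0,0,-0.04,0,0,0,0.05]]'
python3 -m jog '[[0.03,-0.025,0,0,0,-0.12,0.05],[0.03,-0.025,0,0,0,-0.12,0.05],[0.03,-0.025,0,0,0,-0.12,0.05],[0.03,-0.025,0,0,0,-0.12,0.05],[0.03,-0.025,0,0,0,-0.12,0.05],[0.03,-0.025,0,0,0,-0.12,0.05],[0.03,-0.015,0,0,0,-0.12,0.05],[0.03,0,0,0,0,-0.12,0.05],[0.03,0,0,0,0,-0.09,0.05],[0.03,0,0,0,0,0,0.05],[0.03,0,0,0,0,0,0.05],[0,0,0,0,0,0,0.05]]'
python3 -c "
from h import *
plan((.489,.2485,.12),207)
s=snap('side','side1');t=snap('top','top1')
cv2.imwrite('pics/d.png',np.hstack([cv2.resize(s[100:360,240:400],None,fx=2.2,fy=2.2),cv2.resize(t[120:320,300:480],None,fx=2.2,fy=2.86)]))"
```

```text
time_s: 15.35
tool_pos: [0.6376, 0.1195, 0.16]
tool_rot: [179.8, -0.1, 91.0]
force: [0.6, 0.9, 4.5]
grip_width: 0.0117
grasp_force: 40.0
time_s: 16.27
tool_pos: [0.6358, 0.1192, 0.3094]
tool_rot: [-179.9, 0.0, 91.0]
force: [1.3, -0.2, 0.5]
grip_width: 0.0498
grasp_force: 0.0
time_s: 17.27
tool_pos: [0.305, 0.3218, 0.3086]
tool_rot: [180.0, -0.2, 151.7]
force: [0.2, 0.0, -0.0]
grip_width: 0.0502
grasp_force: 0.0
tool [0.305  0.3218 0.3086] [ 1.7998e+02 -1.6000e-01  1.5171e+02] w 0.0502 t 17.3 F [ 0.2  0.  -0. ]
turn z -0.9651 rad; shift x -0.1307 y -0.1488 z 0.1886
```

View pics/top1.png

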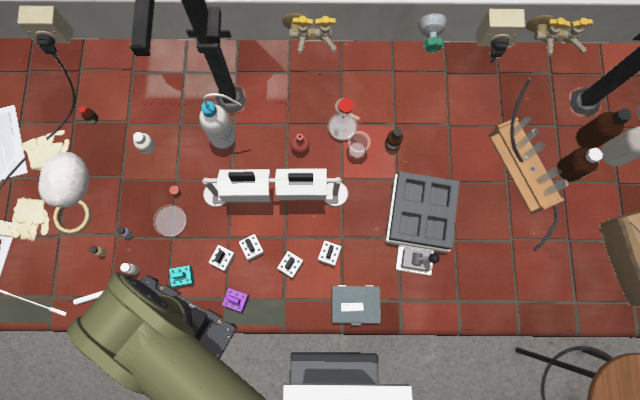

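View pics/d.png

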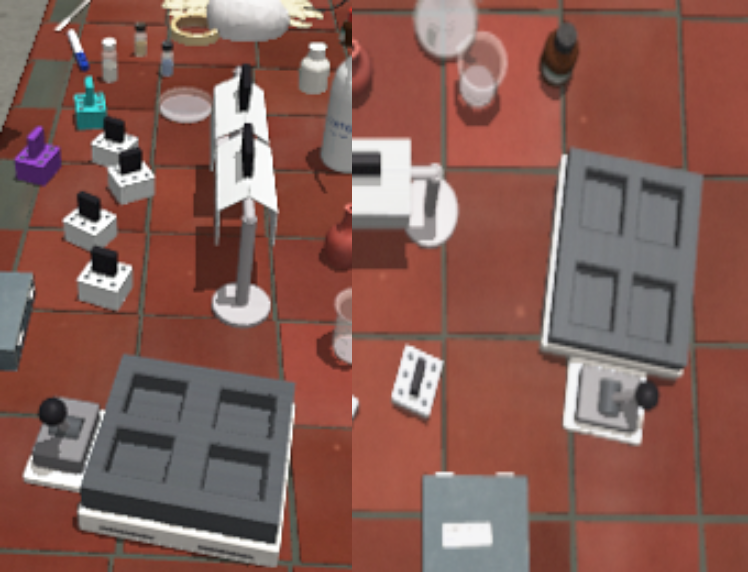

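Both hoods hang astride the bar (top (243,186) and (302,184)). The empty plate is at about (423,212). Next I measure the plate rectangle and the wells in both views, and refresh the blocks.

```bash
cat >> h.py <<'E'
def rect_world(n,c,z):
    w=np.array([onz(n,*p[0],z)[:2] for p in c],np.float32)*1000
    r=cv2.minAreaRect(w); bp=cv2.boxPoints(r); e1=bp[1]-bp[0]; e2=bp[2]-bp[1]
    L,S=(e1,e2) if np.hypot(*e1)>np.hypot(*e2) else (e2,e1)
    return np.array(r[0]),np.hypot(*L),np.hypot(*S),np.degrees(np.arctan2(L[1],L[0]))%180
def blocks(t):
    m=np.zeros(t.shape[:2],np.uint8); m[225:300,195:385]=(t.min(2)>130)[225:300,195:385]*255
    for c in cv2.findContours(m,cv2.RETR_EXTERNAL,cv2.CHAIN_APPROX_NONE)[0]:
        if 250<cv2.contourArea(c)<500: print("block ctr %s  L %.1f S %.1f yaw %.1f"%((np.round(rect_world("top",c,.034)[0],1),)+rect_world("top",c,.034)[1:]))
E
python3 - <<'E'
from h import *
np.set_printoptions(precision=1,suppress=True)
t=cv2.imread("pics/top1.png"); s=cv2.imread("pics/side1.png"); blocks(t)
for n,im,(x0,y0,x1,y1) in(("top",t,(385,165,465,255)),("side",s,(270,255,380,350))):
    g=im.max(2).astype(int); sat=g-im.min(2)
    print(n,"sample rows", g[(y0+y1)//2, x0:x1:2])
    for lo,hi in((75,135),(85,125)):
        m=np.zeros(g.shape,np.uint8); m[y0:y1,x0:x1]=(((g>lo)&(g<hi)&(sat<25))*255)[y0:y1,x0:x1]
        m=cv2.morphologyEx(m,cv2.MORPH_OPEN,np.ones((3,3)))
        cs,h=cv2.findContours(m,cv2.RETR_CCOMP,cv2.CHAIN_APPROX_NONE)
        for c,hh in zip(cs,h[0]):
            a=cv2.contourArea(c)
            if a>150: print(lo,"hole" if hh[3]>=0 else "outer",a,rect_world(n,c,.066))
E
```

```text
block ctr [375.4 -13.6]  L 101.4 S 34.8 yaw 90.6
block ctr [444.7 147.5]  L 54.0 S 48.1 yaw 148.6
block ctr [460.  324.3]  L 53.4 S 48.0 yaw 153.6
block ctr [474.7  46.8]  L 54.0 S 47.7 yaw 160.9
block ctr [488.7 249.5]  L 54.0 S 46.9 yaw 28.0
top sample rows [139 138 102 244  66 128 130 130 127 128 129 127 129 130 128 125 128 127
 128 127 125 127 127 125 125 125 126 126 125 123 124 123 126 125 124 123
 130 131 130 130]
75 outer 4076.5 (array([ 584.3, -197.2]), np.float32(177.79251), np.float32(164.1068), np.float32(171.63835))
side sample rows [159 158 158 160 145  60 184 107 108 108  89  47 112 112 111 108  77  74
  67  48  46  46  47  47  67 112 111 110 111 109 107 110 100  44  61  82
  92  93 102 110 113 112 112 112 113 112 112 111 110 109 154 141 129 131
 130]
75 outer 5292.5 (array([ 585.4, -197.4]), np.float32(174.59108), np.float32(158.14253), np.float32(170.48592))
75 hole 265.5 (array([ 624.4, -237.8]), np.float32(59.459232), np.float32(51.04167), np.float32(172.21875))
75 hole 262.5 (array([ 536.9, -224.3]), np.float32(59.639496), np.float32(52.65339), np.float32(171.62206))
75 hole 244.0 (array([ 635.1, -172.2]), np.float32(59.495636), np.float32(53.877514), np.float32(170.82605))
75 hole 229.5 (array([ 547.5, -159.4]), np.float32(58.993496), np.float32(52.85172), np.float32(171.60057))
85 outer 5275.5 (array([ 585.5, -198.1]), np.float32(174.87521), np.float32(155.52368), np.float32(170.80212))
85 hole 318.5 (array([ 624.2, -237.2]), np.float32(60.375416), np.float32(53.113224), np.float32(168.67078))
85 hole 315.5 (array([ 537. , -224.1]), np.float32(61.640976), np.float32(53.055813), np.float32(171.61824))
85 hole 272.5 (array([ 635.1, -173. ]), np.float32(60.401764), np.float32(56.322727), np.float32(170.96727))
85 hole 275.5 (array([ 547.3, -158.4]), np.float32(62.322643), np.float32(53.425934), np.float32(173.17384))
```

Run:
```python
from h import *
np.set_printoptions(precision=1,suppress=True)
t=cv2.imread("pics/top1.png")
k=4; x0,y0=380,165
b=cv2.resize(t[y0:260,x0:470],None,fx=k,fy=k,interpolation=cv2.INTER_CUBIC); g=b.max(2).astype(int); sat=g-b.min(2)
for lo in(95,105,112):
    m=(((g>lo)&(g<150)&(sat<30))*255).astype(np.uint8); m[int((246-y0)*k):]=0
    m=cv2.morphologyEx(m,cv2.MORPH_OPEN,np.ones((7,7)))
    cs,h=cv2.findContours(m,cv2.RETR_CCOMP,cv2.CHAIN_APPROX_NONE)
    for c,hh in zip(cs,h[0]):
        if cv2.contourArea(c)>700:
            c=(c.astype(float)+.5)/k-.5+[x0,y0]
            print(lo,hh[3]>=0,rect_world("top",c,.066))
for y in (190,225): print(g[(y-y0)*k,::4]); 
print(g[::4,(410-x0)*k])
```

```text
Traceback (most recent call last):
  File "h.py", line 25, in rect_world
    w=np.array([onz(n,*p[0],z)[:2] for p in c],np.float32)*1000
                ~~~^^^^^^^^^^^
  File "h.py", line 14, in onz
    o,d=ray(n,u,v); return o+d*(z-o[2])/d[2]
        ~~~^^^^^^^
  File "h.py", line 11, in ray
    c,f=K(n); T=np.array(c["pose"])
        ~^^^
  File "h.py", line 4, in K
    c=env.get_calibration(n); f=200/np.tan(np.radians(c["fov_y"])/2)
ValueError: time passes only in moves, steps and waits
```

```bash
sed -i 's/^def K(n):/import functools\n@functools.cache\ndef K(n):/' h.py
python3 - <<'E'
from h import *
np.set_printoptions(precision=1,suppress=True)
t=cv2.imread("pics/top1.png")
k=4; x0,y0=380,165
b=cv2.resize(t[y0:260,x0:470],None,fx=k,fy=k,interpolation=cv2.INTER_CUBIC); g=b.max(2).astype(int); sat=g-b.min(2)
for lo in(95,105,112):
    m=(((g>lo)&(g<150)&(sat<30))*255).astype(np.uint8); m[int((246-y0)*k):]=0
    m=cv2.morphologyEx(m,cv2.MORPH_OPEN,np.ones((7,7)))
    cs,h=cv2.findContours(m,cv2.RETR_CCOMP,cv2.CHAIN_APPROX_NONE)
    for c,hh in zip(cs,h[0]):
        if cv2.contourArea(c)>700:
            c=(c.astype(float)+.5)/k-.5+[x0,y0]
            print(lo,hh[3]>=0,rect_world("top",c,.066))
for y in (190,225): print(g[(y-y0)*k,::4]); 
print(g[::4,(410-x0)*k])
E
```

```text
95 False (array([ 585.1, -198.1]), np.float32(178.16154), np.float32(163.22862), np.float32(172.17145))
95 True (array([ 536.8, -221.7]), np.float32(58.324497), np.float32(52.474255), np.float32(169.97466))
95 True (array([ 547.1, -156.6]), np.float32(58.104202), np.float32(51.825924), np.float32(170.9246))
95 True (array([ 623.8, -235.5]), np.float32(58.559826), np.float32(52.38168), np.float32(170.1329))
95 True (array([ 634.2, -170.5]), np.float32(58.527935), np.float32(51.771683), np.float32(171.53777))
105 False (array([ 585.4, -197.4]), np.float32(176.37392), np.float32(159.12111), np.float32(171.54314))
105 True (array([ 536.9, -221.9]), np.float32(59.461273), np.float32(54.11263), np.float32(169.93483))
105 True (array([ 547.1, -156.7]), np.float32(59.318214), np.float32(53.02773), np.float32(170.98558))
105 True (array([ 623.7, -235.7]), np.float32(59.849422), np.float32(54.301334), np.float32(169.94771))
105 True (array([ 634.1, -170.5]), np.float32(59.63972), np.float32(53.4458), np.float32(171.13405))
112 False (array([ 585.4, -197.5]), np.float32(175.3443), np.float32(15
[... 862 characters left out ...]
 126 131 129 131 132
 132 120 117 129 132 130 129 125 124 127 128 128 128 128 127 127 127 126
 126 124  94  64  87 118 127 127 126 123 117 117 124 126 125 124 125 125
 124 124 124 124 125 125 125 125 126 123  96  58  62  99 122 125 124 124
 123 125 111 106 128 133 131 133 135 135 135 135 135 135 135 135 135 136]
[135 137 138 139 140 138 139 141 130 124 128 126 127 122  96  63  45  53
 102 127 127 127 127 127 126 127 128 127 127 127 129 130 130 128 130 120
 120 127 128 129 128 129 130 129 131 132 135 112  71  49  59  67 101 127
 127 127 127 128 127 127 128 128 127 128 127 128 129 128 130 117 118 128
 129 129 131 130  89  40 106 172 139 157 196 189 184 188 188 187 187 187
 188 187 188 190 192]
```

Run:
```python
from h import *
plan((.4887,.2485,.12),208.0)
```

```text
tool [0.31   0.3186 0.3087] [1.7998e+02 3.0000e-02 1.5132e+02] w 0.0501 t 17.4 F [ 0.7  0.  -0.1]
turn z -0.9893 rad; shift x -0.1249 y -0.1458 z 0.1887
```

```bash
python3 -m jog '[[0,0,0,0,0,-0.11,0.045],[0,0,0,0,0,-0.11,0.045],[0,0,0,0,0,-0.11,0.045],[0,0,0,0,0,-0.11,0.045],[0,0,0,0,0,-0.11,0.045],[0,0,0,0,0,-0.11,0.045],[0,0,0,0,0,-0.11,0.045],[0,0,0,0,0,-0.11,0.045],[0,0,0,0,0,-0.109,0.045],[0,0,0,0,0,0,0.045]]'
python3 -m jog '[[-0.0178,-0.0208,0.02,0,0,0,0.045],[-0.0178,-0.0208,0.028,0,0,0,0.045],[-0.0178,-0.0208,0.028,0,0,0,0.045],[-0.0178,-0.0208,0.028,0,0,0,0.045],[-0.0178,-0.0208,0.028,0,0,0,0.045],[-0.0178,-0.0208,0.028,0,0,0,0.045],[-0.0178,-0.0208,0.028,0,0,0,0.045],[0,0,0,0,0,0,0.045],[0,0,0,0,0,0,0.045]]'
python3 -c "
from h import *
plan((.4887,.2485,.04),208)
s=snap('side');cv2.imwrite('pics/e.png',cv2.resize(s[100:260,230:390],None,fx=3,fy=3))"
```

```text
time_s: 18.2
tool_pos: [0.3121, 0.3172, 0.3086]
tool_rot: [-180.0, 0.0, -152.2]
force: [-0.8, 0.3, -0.7]
grip_width: 0.0446
grasp_force: 0.0
time_s: 18.95
tool_pos: [0.4894, 0.2445, 0.1184]
tool_rot: [-179.8, -0.3, -152.6]
force: [-0.2, 0.3, 0.4]
grip_width: 0.045
grasp_force: 0.0
tool [0.4894 0.2445 0.1184] [-179.81   -0.25 -152.6 ] w 0.045 t 18.9 F [-0.2  0.3  0.4]
turn z -0.0104 rad; shift x -0.0013 y 0.0039 z 0.0784
```

View pics/e.png

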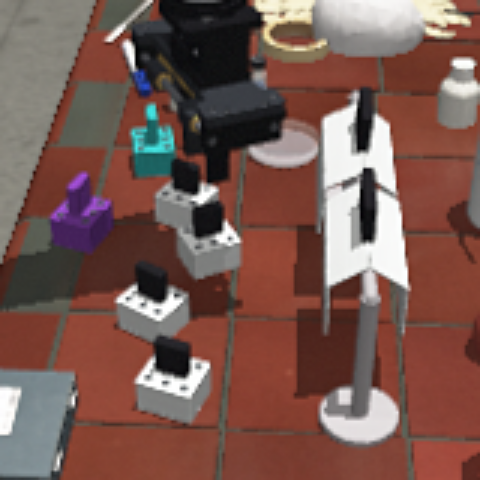

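The gripper is over the second block at crop (208,217), with the hoods well clear. Descend, grip and lift.

```bash
python3 -m jog '[[-0.001,0.004,0.02,0,0,-0.01,0.045],[0,0,0.03,0,0,0,0.045],[0,0,0.02,0,0,0,0.045],[0,0,0.008,0,0,0,0.045],[0,0,0,0,0,0,0.045],[0,0,0,0,0,0,0.045],[0,0,0,0,0,0,0],[0,0,0,0,0,0,0],[0,0,0,0,0,0,0],[0,0,0,0,0,0,0],[0,0,0,0,0,0,0],[0,0,0,0,0,0,0]]' 45
python3 -m jog '[[0,0,0,0,0,0,0],[0,0,0,0,0,0,0],[0,0,0,0,0,0,0],[0,0,0,0,0,0,0]]'
python3 -m jog '[[0,0,-0.01,0,0,0,0],[0,0,-0.02,0,0,0,0],[0,0,-0.03,0,0,0,0],[0,0,-0.03,0,0,0,0],[0,0,-0.03,0,0,0,0],[0,0,-0.03,0,0,0,0],[0,0,-0.01,0,0,0,0],[0,0,0,0,0,0,0]]'
python3 -c "
from h import *
plan((.6342,-.1716,.2),171)"
```

```text
time_s: 20.0
tool_pos: [0.4883, 0.2514, 0.0429]
tool_rot: [-180.0, 0.0, -151.6]
force: [1.0, -2.0, 1.0]
grip_width: 0.0129
grasp_force: 2.0
time_s: 20.33
tool_pos: [0.4874, 0.2516, 0.0422]
tool_rot: [-180.0, -0.0, -151.6]
force: [0.2, 0.6, -1.7]
grip_width: 0.0116
grasp_force: 45.0
time_s: 21.0
tool_pos: [0.4895, 0.2526, 0.2059]
tool_rot: [179.9, 0.4, -151.6]
force: [0.8, -0.2, -2.9]
grip_width: 0.0115
grasp_force: 45.0
tool [0.4895 0.2526 0.2059] [ 179.91    0.36 -151.6 ] w 0.0115 t 21.0 F [ 0.8 -0.2 -2.9]
turn z 0.6528 rad; shift x -0.2093 y -0.3964 z 0.0059
```

```bash
python3 -m jog '[[0,0,-0.005,0,0,0.109,0],[0,0,-0.005,0,0,0.109,0],[0,0,-0.005,0,0,0.109,0],[0,0,-0.005,0,0,0.109,0],[0,0,0,0,0,0.109,0],[0,0,0,0,0,0.108,0]]'
python3 -m jog '[[-0.011,-0.021,0,0,0,0,0],[-0.018,-0.034,0,0,0,0,0],[-0.018,-0.034,0,0,0,0,0],[-0.018,-0.034,0,0,0,0,0],[-0.018,-0.034,0,0,0,0,0],[-0.018,-0.034,0,0,0,0,0],[-0.018,-0.034,0,0,0,0,0],[-0.018,-0.034,0,0,0,0,0],[-0.018,-0.034,0,0,0,0,0],[-0.018,-0.034,0,0,0,0,0],[-0.018,-0.034,0,0,0,0,0],[-0.018,-0.034,0,0,0,0,0]]'
python3 -m jog '[[0,0,0.02,0,0,0,0],[0,0,0.03,0,0,0,0],[0,0,0.03,0,0,0,0],[0,0,0.01,0,0,0,0],[0,0,0,0,0,0,0],[0,0,0,0,0,0,0]]'
python3 -c "
from h import *
plan((.6342,-.1716,.125),171)"
```

```text
time_s: 21.5
tool_pos: [0.4868, 0.2513, 0.2206]
tool_rot: [-179.9, -0.1, 170.7]
force: [0.3, -0.6, -2.3]
grip_width: 0.0117
grasp_force: 45.0
time_s: 22.5
tool_pos: [0.6318, -0.1723, 0.2197]
tool_rot: [180.0, -0.2, 171.0]
force: [-0.1, -0.8, -2.7]
grip_width: 0.0119
grasp_force: 45.0
time_s: 23.0
tool_pos: [0.6319, -0.1709, 0.1319]
tool_rot: [-180.0, -0.1, 171.0]
force: [1.0, 1.2, -2.5]
grip_width: 0.0116
grasp_force: 45.0
tool [ 0.6319 -0.1709  0.1319] [-1.7998e+02 -1.0000e-01  1.7100e+02] w 0.0116 t 23.0 F [ 1.   1.2 -2.5]
turn z -0.0000 rad; shift x -0.0024 y -0.0003 z 0.0069
```

```bash
python3 -m jog '[[-0.003,0,0.01,0,0,0,0],[0,0,0.01,0,0,0,0],[0,0,0,0,0,0,0],[0,0,0,0,0,0,0],[0,0,0,0,0,0,0]]'
for i in 1 2 3; do python3 -m jog '[[0,0,0.003,0,0,0,0],[0,0,0.003,0,0,0,0],[0,0,0,0,0,0,0],[0,0,0,0,0,0,0]]' | egrep 'pos|force:'; done
```

```text
time_s: 23.42
tool_pos: [0.6356, -0.1717, 0.113]
tool_rot: [180.0, 0.0, 171.0]
force: [0.1, -0.1, -1.2]
grip_width: 0.0117
grasp_force: 45.0
tool_pos: [0.6358, -0.1718, 0.1076]
force: [-1.5, 0.5, 2.7]
grasp_force: 45.0
tool_pos: [0.6359, -0.1722, 0.1069]
force: [-13.0, 5.2, 31.5]
grasp_force: 45.0
tool_pos: [0.636, -0.1723, 0.1047]
force: [-21.0, 7.7, 49.8]
grasp_force: 45.0
```

```bash
python3 -m jog '[[0,0,-0.005,0,0,0,0],[0,0,-0.005,0,0,0,0],[0.0025,0.0005,0,0,0,0,0],[0,0,0,0,0,0,0],[0,0,0,0,0,0,0]]' | egrep 'pos|force:'
for i in 1 2 3; do python3 -m jog '[[0,0,0.003,0,0,0,0],[0,0,0.003,0,0,0,0],[0,0,0,0,0,0,0],[0,0,0,0,0,0,0]]' | egrep 'pos|force:'; done
```

```text
tool_pos: [0.6326, -0.1704, 0.1034]
force: [0.6, -0.3, -1.4]
grasp_force: 45.0
tool_pos: [0.6327, -0.1706, 0.0977]
force: [1.7, -0.3, -2.8]
grasp_force: 45.0
tool_pos: [0.6329, -0.1707, 0.0923]
force: [0.4, -0.4, -3.6]
grasp_force: 45.0
tool_pos: [0.633, -0.1706, 0.0863]
force: [1.4, -0.9, -3.6]
grasp_force: 45.0
```

```bash
python3 -m jog '[[0,0,0.003,0,0,0,0],[0,0,0.002,0,0,0,0],[0,0,0,0,0,0,0],[0,0,0,0,0,0,0]]' | egrep 'pos|force:'
python3 -m jog '[[0,0,0,0,0,0,0.035],[0,0,0,0,0,0,0.035],[0,0,0,0,0,0,0.035],[0,0,0,0,0,0,0.035],[0,0,0,0,0,0,0.035],[0,0,0,0,0,0,0.035],[0,0,-0.02,0,0,0,0.035],[0,0,-0.03,0,0,0,0.045],[0,0,-0.04,0,0,0,0.045],[0,0,-0.04,0,0,0,0.045],[0,0,0,0,0,0,0.045]]'
python3 -c "
from h import *
t=snap('top','top2'); blocks(t)
plan((.4743,.0473,.12),160.9)"
```

```text
tool_pos: [0.6334, -0.1709, 0.0834]
force: [-1.5, 0.9, 7.3]
grasp_force: 45.0
time_s: 27.08
tool_pos: [0.6366, -0.173, 0.2203]
tool_rot: [-180.0, 0.7, 171.0]
force: [1.9, -0.0, 1.0]
grip_width: 0.0444
grasp_force: 0.0
block ctr [375.2  -0.9]  L 76.0 S 34.8 yaw 90.5
block ctr [444.7 147.5]  L 54.0 S 48.1 yaw 148.6
block ctr [459.8 324.4]  L 54.0 S 48.0 yaw 153.6
block ctr [474.5  46.9]  L 54.2 S 47.9 yaw 160.5
tool [ 0.6353 -0.1723  0.2166] [-179.98    0.5   170.98] w 0.0441 t 27.1 F [ 0.4  0.4 -0.5]
turn z 0.1759 rad; shift x 0.2240 y 0.1548 z 0.0966
```

```bash
python3 -m jog '[[0,0,0,0,0,0.088,0.045],[0,0,0,0,0,0.088,0.045],[0.028,0.0194,0,0,0,0,0.045],[0.028,0.0194,0,0,0,0,0.045],[0.028,0.0194,0,0,0,0,0.045],[0.028,0.0194,0,0,0,0,0.045],[0.028,0.0194,0,0,0,0,0.045],[0.028,0.0194,0,0,0,0,0.045],[0.028,0.0194,0.02,0,0,0,0.045],[0.028,0.0194,0.03,0,0,0,0.045],[0,0,0.03,0,0,0,0.045],[0,0,0.015,0,0,0,0.045]]' >/dev/null
python3 -m jog '[[0,0,0,0,0,0,0.045],[0,0,0,0,0,0,0.045],[0,0,0,0,0,0,0.045]]' > /dev/null
python3 -c "
from h import *
plan((.4743,.0473,.041),160.7)"
```

```text
tool [0.4744 0.0466 0.1198] [1.7999e+02 6.0000e-02 1.6086e+02] w 0.0449 t 28.4 F [-0.2  0.4 -1. ]
turn z 0.0028 rad; shift x 0.0003 y 0.0007 z 0.0788
```

```bash
python3 -m jog '[[0,0,0.02,0,0,0,0.045],[0,0,0.03,0,0,0,0.045],[0,0,0.02,0,0,0,0.045],[0,0,0.009,0,0,0,0.045],[0,0,0,0,0,0,0.045],[0,0,0,0,0,0,0],[0,0,0,0,0,0,0],[0,0,0,0,0,0,0],[0,0,0,0,0,0,0],[0,0,0,0,0,0,0],[0,0,0,0,0,0,0],[0,0,0,0,0,0,0]]'
python3 -m jog '[[0,0,0,0,0,0,0],[0,0,0,0,0,0,0],[0,0,0,0,0,0,0],[0,0,0,0,0,0,0]]'
python3 -m jog '[[0,0,-0.01,0,0,0,0],[0,0,-0.02,0,0,0,0],[0,0,-0.03,0,0,0,0],[0,0,-0.03,0,0,0,0],[0,0,-0.03,0,0,0,0],[0,0,-0.03,0,0,0,0],[0,0,-0.01,0,0,-0.09,0],[0,0,0,0,0,-0.088,0]]'
python3 -c "
from h import *
plan((.6228,-.236,.2),171)"
```

```text
time_s: 29.38
tool_pos: [0.474, 0.0472, 0.0405]
tool_rot: [180.0, 0.0, 160.9]
force: [-1.2, 1.0, 3.8]
grip_width: 0.0115
grasp_force: 45.0
time_s: 29.72
tool_pos: [0.474, 0.0472, 0.0405]
tool_rot: [180.0, 0.0, 160.9]
force: [-1.1, 0.1, 5.4]
grip_width: 0.0116
grasp_force: 45.0
time_s: 30.38
tool_pos: [0.4753, 0.0469, 0.2031]
tool_rot: [179.8, 0.2, 171.3]
force: [0.4, 0.5, -2.8]
grip_width: 0.0117
grasp_force: 45.0
tool [0.4753 0.0469 0.2031] [179.8    0.24 171.31] w 0.0117 t 30.4 F [ 0.4  0.5 -2.8]
turn z 0.0054 rad; shift x -0.1899 y -0.2563 z 0.0031
```

```bash
python3 -m jog '[[-0.019,-0.0256,0,0,0,0,0],[-0.019,-0.0256,0,0,0,0,0],[-0.019,-0.0256,0,0,0,0,0],[-0.019,-0.0256,0,0,0,0,0],[-0.019,-0.0256,0,0,0,0,0],[-0.019,-0.0256,0,0,0,0,0],[-0.019,-0.0256,0,0,0,0,0],[-0.019,-0.0256,0,0,0,0,0],[-0.019,-0.0256,0,0,0,0,0],[-0.019,-0.0256,0,0,0,0,0],[0,0,0,0,0,0,0],[0,0,0,0,0,0,0]]' >/dev/null
python3 -m jog '[[0,0,0.02,0,0,0,0],[0,0,0.03,0,0,0,0],[0,0,0.02,0,0,0,0],[0,0,0.002,0,0,0,0],[0,0,0,0,0,0,0],[0,0,0,0,0,0,0]]' >/dev/null
python3 -c "
from h import *
plan((.6228,-.236,.112),171)"
```

```text
tool [ 0.6224 -0.2346  0.1294] [1.7999e+02 8.0000e-02 1.7118e+02] w 0.0114 t 31.9 F [ 1.   0.1 -2.5]
turn z 0.0032 rad; shift x -0.0006 y -0.0014 z 0.0174
```

```bash
python3 -m jog '[[-0.0006,-0.0014,0.009,0,0,0.003,0],[0,0,0.009,0,0,0,0],[0,0,0,0,0,0,0],[0,0,0,0,0,0,0]]' | egrep 'pos|force:'
for i in 1 2; do python3 -m jog '[[0,0,0.003,0,0,0,0],[0,0,0.003,0,0,0,0],[0,0,0,0,0,0,0],[0,0,0,0,0,0,0]]' | egrep 'pos|force:'; done
```

```text
tool_pos: [0.6218, -0.2366, 0.1095]
force: [-0.0, 0.7, -2.1]
grasp_force: 45.0
tool_pos: [0.6222, -0.2366, 0.1039]
force: [0.4, 0.4, -2.8]
grasp_force: 45.0
tool_pos: [0.6218, -0.2366, 0.0975]
force: [-0.0, -0.2, -2.8]
grasp_force: 45.0
```

```bash
python3 -m jog '[[0,0,0.004,0,0,0,0],[0,0,0.004,0,0,0,0],[0,0,0.004,0,0,0,0],[0,0,0.002,0,0,0,0],[0,0,0.002,0,0,0,0],[0,0,0,0,0,0,0],[0,0,0,0,0,0,0]]' | egrep 'pos|force:'
python3 -m jog '[[0,0,0,0,0,0,0.03],[0,0,0,0,0,0,0.03],[0,0,0,0,0,0,0.03],[0,0,0,0,0,0,0.03],[0,0,0,0,0,0,0.03],[0,0,0,0,0,0,0.03],[0,0,-0.02,0,0,0,0.03],[0,0,-0.03,0,0,0,0.045],[0,0,-0.04,0,0,0,0.045],[0,0,-0.04,0,0,0,0.045],[0,0,0,0,0,0,0.045]]' | egrep 'pos|force:'
python3 -c "
from h import *
t=snap('top','top3'); blocks(t)
plan((.4444,.1472,.2),148.6)"
```

```text
tool_pos: [0.622, -0.2366, 0.0826]
force: [-2.8, 2.9, 4.1]
grasp_force: 45.0
tool_pos: [0.6254, -0.2397, 0.2207]
force: [1.6, -0.7, 1.1]
grasp_force: 0.0
block ctr [375.2   0.5]  L 73.2 S 34.8 yaw 90.6
block ctr [444.7 147.5]  L 54.0 S 48.1 yaw 148.6
block ctr [459.8 324.4]  L 54.0 S 48.0 yaw 153.6
tool [ 0.6243 -0.2389  0.2171] [-179.9     0.49  170.92] w 0.0441 t 34.4 F [-0.2  0.3 -0.9]
turn z 0.3896 rad; shift x 0.3547 y 0.2358 z 0.0171
```

```bash
python3 -m jog '[[0,0,0,0,0,0.0974,0.045],[0,0,0,0,0,0.0974,0.045],[0,0,0,0,0,0.0974,0.045],[0,0,0,0,0,0.0974,0.045],[0,0,0,0,0,0,0.045]]' >/dev/null
python3 -m jog '[[0.0296,0.0197,0,0,0,0,0.045],[0.0296,0.0197,0,0,0,0,0.045],[0.0296,0.0197,0,0,0,0,0.045],[0.0296,0.0197,0,0,0,0,0.045],[0.0296,0.0197,0,0,0,0,0.045],[0.0296,0.0197,0,0,0,0,0.045],[0.0296,0.0197,0,0,0,0,0.045],[0.0296,0.0197,0,0,0,0,0.045],[0.0296,0.0197,0,0,0,0,0.045],[0.0296,0.0197,0,0,0,0,0.045],[0.0296,0.0197,0,0,0,0,0.045],[0.0296,0.0197,0,0,0,0,0.045]]' >/dev/null
python3 -m jog '[[0,0,0.02,0,0,0,0.045],[0,0,0.03,0,0,0,0.045],[0,0,0.03,0,0,0,0.045],[0,0,0.015,0,0,0,0.045],[0,0,0,0,0,0,0.045],[0,0,0,0,0,0,0.045],[0,0,0,0,0,0,0.045]]' > /dev/null
python3 -c "
from h import *
plan((.4444,.1472,.041),148.6)"
```

```text
tool [0.4428 0.1502 0.118 ] [1.7993e+02 5.0000e-02 1.4867e+02] w 0.0448 t 36.4 F [-0.1 -0.2  0.3]
turn z 0.0012 rad; shift x -0.0029 y -0.0017 z 0.0770
```

```bash
python3 -m jog '[[-0.0029,-0.0017,0.02,0,0,0,0.045],[0,0,0.03,0,0,0,0.045],[0,0,0.02,0,0,0,0.045],[0,0,0.007,0,0,0,0.045],[0,0,0,0,0,0,0.045],[0,0,0,0,0,0,0],[0,0,0,0,0,0,0],[0,0,0,0,0,0,0],[0,0,0,0,0,0,0],[0,0,0,0,0,0,0],[0,0,0,0,0,0,0],[0,0,0,0,0,0,0]]' >/dev/null
python3 -m jog '[[0,0,0,0,0,0,0],[0,0,0,0,0,0,0],[0,0,0,0,0,0,0],[0,0,0,0,0,0,0]]'
python3 -m jog '[[0,0,-0.01,0,0,0,0],[0,0,-0.02,0,0,0,0],[0,0,-0.03,0,0,0,0],[0,0,-0.03,0,0,0,0],[0,0,-0.03,0,0,0,0],[0,0,-0.03,0,0,-0.1,0],[0,0,-0.01,0,0,-0.1,0],[0,0,0,0,0,-0.1,0],[0,0,0,0,0,-0.09,0]]'
python3 -c "
from h import *
plan((.5462,-.157,.2),171)"
```

```text
time_s: 37.77
tool_pos: [0.4439, 0.1474, 0.0402]
tool_rot: [180.0, 0.0, 148.6]
force: [-0.8, 1.5, 2.6]
grip_width: 0.0115
grasp_force: 44.9
time_s: 38.52
tool_pos: [0.4437, 0.1467, 0.2003]
tool_rot: [179.9, -0.0, 171.2]
force: [-0.3, 0.5, -2.4]
grip_width: 0.0117
grasp_force: 44.9
tool [0.4437 0.1467 0.2003] [179.95  -0.   171.22] w 0.0117 t 38.5 F [-0.3  0.5 -2.4]
turn z 0.0039 rad; shift x -0.1488 y -0.2839 z 0.0003
```

```bash
python3 -m jog '[[-0.0149,-0.0284,0,0,0,0,0],[-0.0149,-0.0284,0,0,0,0,0],[-0.0149,-0.0284,0,0,0,0,0],[-0.0149,-0.0284,0,0,0,0,0],[-0.0149,-0.0284,0,0,0,0,0],[-0.0149,-0.0284,0,0,0,0,0],[-0.0149,-0.0284,0,0,0,0,0],[-0.0149,-0.0284,0,0,0,0,0],[-0.0149,-0.0284,0,0,0,0,0],[-0.0149,-0.0284,0,0,0,0,0],[0,0,0,0,0,0,0],[0,0,0,0,0,0,0]]' >/dev/null
python3 -m jog '[[0,0,0.02,0,0,0.004,0],[0,0,0.03,0,0,0,0],[0,0,0.02,0,0,0,0],[0,0,0,0,0,0,0],[0,0,0,0,0,0,0],[0,0,0,0,0,0,0]]' >/dev/null
python3 -c "
from h import *
plan((.5462,-.157,.112),171)"
```

```text
tool [ 0.5469 -0.1562  0.1311] [1.7998e+02 7.0000e-02 1.7081e+02] w 0.0118 t 40.0 F [ 0.1  0.1 -2.2]
turn z -0.0033 rad; shift x 0.0005 y -0.0009 z 0.0191
```

```bash
python3 -m jog '[[0.0007,-0.0009,0.01,0,0,-0.003,0],[0,0,0.01,0,0,0,0],[0,0,0,0,0,0,0],[0,0,0,0,0,0,0]]' | egrep 'pos|force:'
for i in 1 2; do python3 -m jog '[[0,0,0.003,0,0,0,0],[0,0,0.003,0,0,0,0],[0,0,0,0,0,0,0],[0,0,0,0,0,0,0]]' | egrep 'pos|force:'; done
```

```text
tool_pos: [0.5449, -0.1574, 0.1095]
force: [-0.2, -0.8, -1.8]
grasp_force: 44.9
tool_pos: [0.5453, -0.1577, 0.1039]
force: [0.5, 0.3, -2.7]
grasp_force: 44.9
tool_pos: [0.5451, -0.1576, 0.0977]
force: [-0.2, 0.6, -2.5]
grasp_force: 44.9
```

```bash
python3 -m jog '[[0,0,0.004,0,0,0,0],[0,0,0.004,0,0,0,0],[0,0,0.004,0,0,0,0],[0,0,0.002,0,0,0,0],[0,0,0.002,0,0,0,0],[0,0,0,0,0,0,0],[0,0,0,0,0,0,0]]' | egrep 'pos|force:'
python3 -m jog '[[0,0,0,0,0,0,0.03],[0,0,0,0,0,0,0.03],[0,0,0,0,0,0,0.03],[0,0,0,0,0,0,0.03],[0,0,0,0,0,0,0.03],[0,0,0,0,0,0,0.03],[0,0,-0.02,0,0,0,0.03],[0,0,-0.03,0,0,0,0.045],[0,0,-0.04,0,0,0,0.045],[0,0,-0.04,0,0,0,0.045],[0,0,0,0,0,0,0.045]]' | egrep 'pos|force:'
python3 -c "
from h import *
t=snap('top','top4'); blocks(t)
plan((.4598,.3231,.2),153.6)"
```

```text
tool_pos: [0.5452, -0.1576, 0.0824]
force: [-3.1, 1.3, 3.5]
grasp_force: 44.9
tool_pos: [0.5492, -0.1599, 0.2193]
force: [1.1, -0.0, -0.2]
grasp_force: 0.0
block ctr [459.8 324.4]  L 54.0 S 48.0 yaw 153.6
tool [ 0.5479 -0.1589  0.2161] [179.94   0.45 170.91] w 0.0437 t 42.6 F [-0.2 -0.  -1.3]
turn z 0.3021 rad; shift x 0.2932 y 0.3925 z 0.0161
```

```bash
python3 -m jog '[[0,0,0,0,0,0.1,0.045],[0,0,0,0,0,0.1,0.045],[0,0,0,0,0,0.1,0.045],[0,0,0,0,0,0,0.045]]' >/dev/null
python3 -m jog '[[0.0244,0.0327,0,0,0,0,0.045],[0.0244,0.0327,0,0,0,0,0.045],[0.0244,0.0327,0,0,0,0,0.045],[0.0244,0.0327,0,0,0,0,0.045],[0.0244,0.0327,0,0,0,0,0.045],[0.0244,0.0327,0,0,0,0,0.045],[0.0244,0.0327,0,0,0,0,0.045],[0.0244,0.0327,0,0,0,0,0.045],[0.0244,0.0327,0,0,0,0,0.045],[0.0244,0.0327,0,0,0,0,0.045],[0.0244,0.0327,0,0,0,0,0.045],[0.0244,0.0327,0,0,0,0,0.045]]' >/dev/null
python3 -m jog '[[0,0,0.02,0,0,0,0.045],[0,0,0.03,0,0,0,0.045],[0,0,0.03,0,0,0,0.045],[0,0,0.015,0,0,0,0.045],[0,0,0,0,0,0,0.045],[0,0,0,0,0,0,0.045],[0,0,0,0,0,0,0.045]]' > /dev/null
python3 -c "
from h import *
plan((.4598,.3231,.041),153.6)"
```

```text
tool [0.4573 0.324  0.1179] [1.7993e+02 4.0000e-02 1.5376e+02] w 0.0449 t 44.5 F [0.2 0.2 0.8]
turn z 0.0028 rad; shift x -0.0026 y 0.0003 z 0.0769
```

```bash
python3 -m jog '[[-0.0026,0.0003,0.02,0,0,0.003,0.045],[0,0,0.03,0,0,0,0.045],[0,0,0.02,0,0,0,0.045],[0,0,0.007,0,0,0,0.045],[0,0,0,0,0,0,0.045],[0,0,0,0,0,0,0],[0,0,0,0,0,0,0],[0,0,0,0,0,0,0],[0,0,0,0,0,0,0],[0,0,0,0,0,0,0],[0,0,0,0,0,0,0],[0,0,0,0,0,0,0]]' >/dev/null
python3 -m jog '[[0,0,0,0,0,0,0],[0,0,0,0,0,0,0],[0,0,0,0,0,0,0],[0,0,0,0,0,0,0]]'
python3 -m jog '[[0,0,-0.01,0,0,0,0],[0,0,-0.02,0,0,0,0],[0,0,-0.03,0,0,0,0],[0,0,-0.03,0,0,0,0],[0,0,-0.03,0,0,0,0],[0,0,-0.03,0,0,-0.1,0],[0,0,-0.01,0,0,-0.1,0],[0,0,0,0,0,-0.1,0],[0,0,0,0,0,0,0]]'
python3 -c "
from h import *
plan((.5358,-.2227,.2),171)"
```

```text
time_s: 45.82
tool_pos: [0.4591, 0.3232, 0.0402]
tool_rot: [180.0, -0.0, 153.5]
force: [0.9, 1.0, 1.3]
grip_width: 0.0118
grasp_force: 44.9
time_s: 46.57
tool_pos: [0.4594, 0.3227, 0.2013]
tool_rot: [179.9, 0.0, 170.8]
force: [0.6, 0.6, -2.4]
grip_width: 0.0119
grasp_force: 44.9
tool [0.4594 0.3227 0.2013] [1.7992e+02 3.0000e-02 1.7085e+02] w 0.0119 t 46.6 F [ 0.6  0.6 -2.4]
turn z -0.0027 rad; shift x -0.1607 y -0.5267 z 0.0013
```

```bash
python3 -m jog '[[-0.0107,-0.0351,0,0,0,0,0],[-0.0107,-0.0351,0,0,0,0,0],[-0.0107,-0.0351,0,0,0,0,0],[-0.0107,-0.0351,0,0,0,0,0],[-0.0107,-0.0351,0,0,0,0,0],[-0.0107,-0.0351,0,0,0,0,0],[-0.0107,-0.0351,0,0,0,0,0],[-0.0107,-0.0351,0,0,0,0,0],[-0.0107,-0.0351,0,0,0,0,0],[-0.0107,-0.0351,0,0,0,0,0],[-0.0107,-0.0351,0,0,0,0,0],[-0.0107,-0.0351,0,0,0,0,0]]' >/dev/null
python3 -m jog '[[-0.0107,-0.0351,0,0,0,0,0],[-0.0107,-0.0351,0,0,0,0,0],[-0.0107,-0.0351,0,0,0,0,0],[0,0,0,0,0,0,0],[0,0,0,0,0,0,0],[0,0,0.02,0,0,-0.002,0],[0,0,0.03,0,0,0,0],[0,0,0.02,0,0,0,0],[0,0,0,0,0,0,0],[0,0,0,0,0,0,0],[0,0,0,0,0,0,0]]' >/dev/null
python3 -c "
from h import *
plan((.5350,-.2232,.112),171)"
```

```text
tool [ 0.5335 -0.2219  0.1312] [1.8000e+02 8.0000e-02 1.7088e+02] w 0.0116 t 48.5 F [ 0.3  0.3 -1.9]
turn z -0.0021 rad; shift x -0.0017 y -0.0010 z 0.0192
```

```bash
python3 -m jog '[[-0.0014,-0.001,0.01,0,0,-0.002,0],[0,0,0.01,0,0,0,0],[0,0,0,0,0,0,0],[0,0,0,0,0,0,0]]' | egrep 'pos|force:'
for i in 1 2; do python3 -m jog '[[0,0,0.003,0,0,0,0],[0,0,0.003,0,0,0,0],[0,0,0,0,0,0,0],[0,0,0,0,0,0,0]]' | egrep 'pos|force:'; done
```

```text
tool_pos: [0.5334, -0.2235, 0.1095]
force: [-0.1, -0.4, -1.6]
grasp_force: 44.9
tool_pos: [0.5345, -0.224, 0.1055]
force: [-3.1, 1.8, 6.5]
grasp_force: 45.0
tool_pos: [0.5361, -0.2233, 0.1041]
force: [-10.6, 9.6, 38.9]
grasp_force: 44.9
```

```bash
python3 -m jog '[[0,0,-0.004,0,0,0,0],[0,0,-0.004,0,0,0,0],[0.0015,0.0012,0,0,0,0,0],[0,0,0,0,0,0,0],[0,0,0,0,0,0,0],[0,0,0,0,0,0,0]]' | egrep 'pos|force:'
for i in 1 2; do python3 -m jog '[[0,0,0.002,0,0,0,0],[0,0,0.002,0,0,0,0],[0,0,0,0,0,0,0],[0,0,0,0,0,0,0]]' | egrep 'pos|force:'; done
```

```text
tool_pos: [0.5323, -0.2221, 0.1056]
force: [-0.6, 0.2, -0.5]
grasp_force: 44.7
tool_pos: [0.5344, -0.2228, 0.1042]
force: [-0.3, 2.3, 13.6]
grasp_force: 45.0
tool_pos: [0.5372, -0.2232, 0.1021]
force: [2.4, 1.5, 19.1]
grasp_force: 45.0
```

```bash
python3 -m jog '[[0,0,-0.006,0,0,0,0],[0,0,-0.006,0,0,0,0],[0,0,-0.006,0,0,0,0],[0,0,0,0,0,0,0],[0,0,0,0,0,0,0],[0,0,0,0,0,0,0],[0,0,0,0,0,0,0],[0,0,0,0,0,0,0]]'
python3 -c "
from h import *
plan((.5353,-.2232,.112),171)
s=snap('side','side5'); cv2.imwrite('pics/f.png',cv2.resize(s[200:360,240:400],None,fx=3.5,fy=3.5,interpolation=cv2.INTER_CUBIC))"
```

```text
time_s: 51.32
tool_pos: [0.5322, -0.2222, 0.1155]
tool_rot: [180.0, -0.0, 171.0]
force: [0.6, -0.1, -1.3]
grip_width: 0.012
grasp_force: 45.0
tool [ 0.5322 -0.2222  0.1155] [ 1.8000e+02 -5.0000e-02  1.7096e+02] w 0.012 t 51.3 F [ 0.6 -0.1 -1.3]
turn z -0.0008 rad; shift x -0.0032 y -0.0005 z 0.0035
```

View pics/f.png

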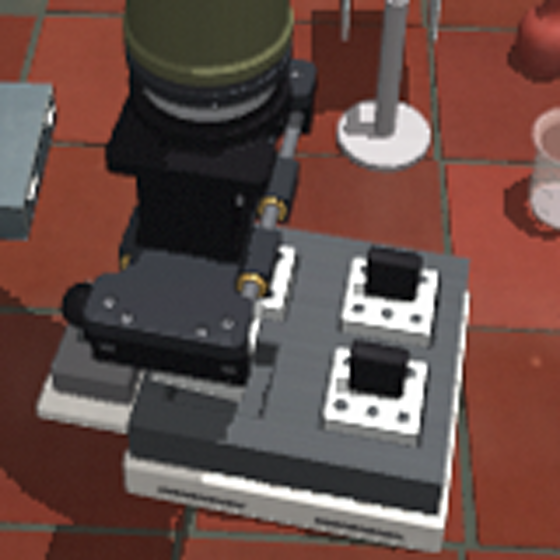

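The two back blocks are home, at crop (390,290) and (378,388). The held block is about 3 mm too far forward, so correct that and try again.

```bash
python3 -m jog '[[-0.0032,-0.0005,0.002,0,0,0,0],[0,0,0.002,0,0,0,0],[0,0,0,0,0,0,0],[0,0,0,0,0,0,0],[0,0,0,0,0,0,0],[0,0,0,0,0,0,0]]' | egrep 'pos|force:'
for i in 1 2 3 4; do python3 -m jog '[[0,0,0.002,0,0,0,0],[0,0,0.002,0,0,0,0],[0,0,0,0,0,0,0],[0,0,0,0,0,0,0]]' | egrep 'pos|force:'; done
```

```text
tool_pos: [0.5356, -0.2234, 0.112]
force: [0.6, 0.5, -1.7]
grasp_force: 45.0
tool_pos: [0.5356, -0.2232, 0.1078]
force: [0.5, -0.4, -1.4]
grasp_force: 45.0
tool_pos: [0.5356, -0.2229, 0.1037]
force: [0.3, 0.6, -2.5]
grasp_force: 45.0
tool_pos: [0.5368, -0.2232, 0.1018]
force: [-0.6, 1.9, 9.3]
grasp_force: 45.0
tool_pos: [0.5396, -0.2236, 0.0996]
force: [3.1, 3.5, 14.8]
grasp_force: 45.0
```

```bash
python3 -m jog '[[0,0,0,0,0,0,0],[0,0,0,0,0,0,0],[0,0,0,0,0,0,0]]'
python3 -c "
from h import *
o=env.get_obs(); print(o['wrist_torque'],o['qpos'])
s=snap('side','side6'); t=snap('top','top6'); cv2.imwrite('pics/g.png',np.hstack([cv2.resize(s[215:345,255:385],None,fx=3,fy=3,interpolation=cv2.INTER_CUBIC),cv2.resize(t[160:290,370:500],None,fx=3,fy=3,interpolation=cv2.INTER_CUBIC)]))"
```

```text
time_s: 53.45
tool_pos: [0.5396, -0.2236, 0.0996]
tool_rot: [179.9, 0.4, 171.0]
force: [1.5, 3.1, 14.5]
grip_width: 0.0118
grasp_force: 45.0
[ 0.79292602  0.03776348 -0.04295441] [-29.50863075  25.16418616  61.30887255 103.27228643 -24.38754422
  65.6670149  120.77400196]
```

View pics/g.png

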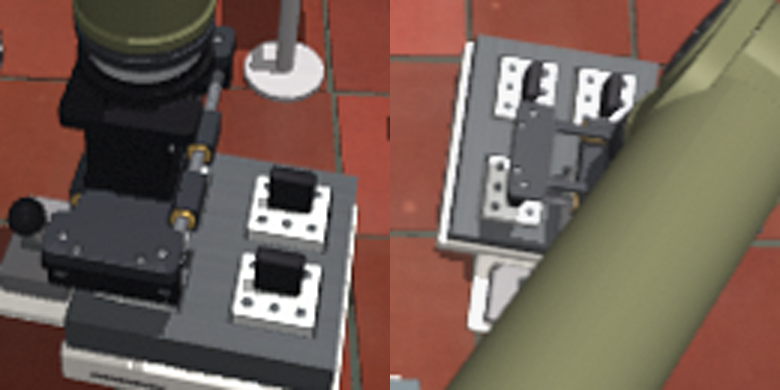

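Block likely pitched in the pads when its edge caught. Release it so it can level itself, then regrip.

```bash
python3 -m jog '[[0,0,0,0,0,0,0.03],[0,0,0,0,0,0,0.03],[0,0,0,0,0,0,0.03],[0,0,0,0,0,0,0.03],[0,0,0,0,0,0,0.03],[0,0,0,0,0,0,0.03],[0,0,0,0,0,0,0.03]]' | egrep 'pos|force:|rot'
python3 -m jog '[[0,0,-0.03,0,0,0,0.03],[0,0,-0.03,0,0,0,0.03],[0,0,-0.03,0,0,0,0.03],[0,0,-0.03,0,0,0,0.03],[0.03,0.03,0,0,0,0,0.03],[0.03,0.03,0,0,0,0,0.03],[0.03,0.03,0,0,0,0,0.03],[0,0,0,0,0,0,0.03],[0,0,0,0,0,0,0.03]]'
python3 -c "
from h import *
s=snap('side','side7'); t=snap('top','top7'); cv2.imwrite('pics/i.png',np.hstack([cv2.resize(s[225:355,255:385],None,fx=3,fy=3,interpolation=cv2.INTER_CUBIC),cv2.resize(t[160:290,370:500],None,fx=3,fy=3,interpolation=cv2.INTER_CUBIC)]))"
```

```text
tool_pos: [0.5358, -0.2234, 0.096]
tool_rot: [-180.0, 0.0, 171.0]
force: [0.8, 0.2, 0.8]
grasp_force: 0.8
time_s: 54.88
tool_pos: [0.4701, -0.1315, 0.2173]
tool_rot: [179.5, -0.1, 171.2]
force: [0.5, 0.1, -0.2]
grip_width: 0.03
grasp_force: 0.0
```

View pics/i.png

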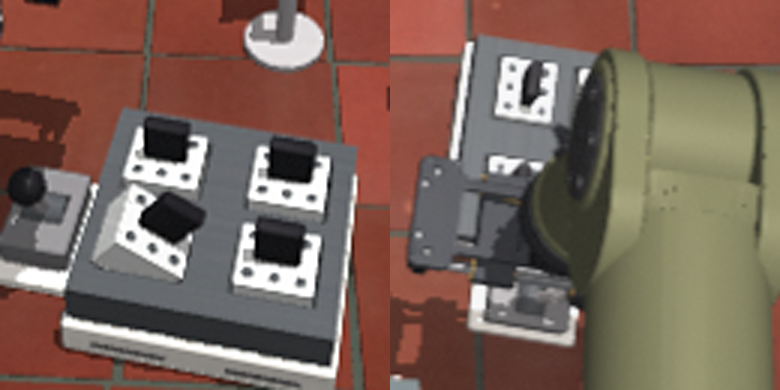

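The block sits tilted in the front -y well: its front edge rests on the rim and its grip leans to the back, at side px (312,296). I'll pick it up by the grip, set it down on clear bench to level, and regrip it.

Run:
```python
from h import *
s=cv2.imread("pics/side7.png")
m=np.zeros(s.shape[:2],np.uint8); m[280:312,298:326]=(s.max(2)<50)[280:312,298:326]*255
c=max(cv2.findContours(m,cv2.RETR_EXTERNAL,cv2.CHAIN_APPROX_NONE)[0],key=cv2.contourArea); print(cv2.contourArea(c))
uy=np.array([.1564,.9877,0]); ux=np.array([.9877,-.1564,0]); w=np.array([.5355,-.2232,.066])
P=[]
for p in c[:,0]:
    o,d=ray("side",*p); q=o+d*(((w-6e-3*uy-o)@uy)/(d@uy)); P.append([(q-w)@ux*1000,q[2]*1000])
P=np.array(P,np.float32); r=cv2.minAreaRect(P); print(r); print(np.round(cv2.boxPoints(r)))
c0=np.array(r[0]); print("world", w+ux*c0[0]/1000)
plan((.5355,-.2232,.2),171)
```

```text
195.5
((20.491376876831055, 106.25991821289062), (43.13721466064453, 33.298519134521484), 57.97043991088867)
[[ -5.  97.]
 [ 23.  79.]
 [ 46. 116.]
 [ 18. 133.]]
world [ 0.55573933 -0.22640485  0.066     ]
tool [ 0.4707 -0.1341  0.217 ] [ 1.7992e+02 -1.6000e-01  1.7088e+02] w 0.0298 t 55.0 F [ 0.9 -0.4 -0.1]
turn z -0.0021 rad; shift x -0.0779 y -0.0779 z 0.0170
```

```bash
python3 -c "
from h import *
plan((.5582,-.2268,.2),171)"
python3 -m jog '[[-0.025,-0.0193,0,0,0,-0.002,0.04],[-0.025,-0.0193,0,0,0,0,0.04],[-0.025,-0.0193,0,0,0,0,0.04],[-0.025,-0.0193,0,0,0,0,0.04],[0,0,0.02,0,0,0,0.04],[0,0,0.03,0,0,0,0.04],[0,0,0,0,0,0,0.04],[0,0,0,0,0,0,0.04],[0,0,0,0,0,0,0.04],[0,0,0,0,0,0,0.04]]' 
python3 -c "
from h import *
plan((.5582,-.2268,.096),171)"
```

```text
tool [ 0.4707 -0.1341  0.217 ] [ 1.7992e+02 -1.6000e-01  1.7088e+02] w 0.0298 t 55.0 F [ 0.9 -0.4 -0.1]
turn z -0.0021 rad; shift x -0.1009 y -0.0779 z 0.0170
time_s: 55.82
tool_pos: [0.5548, -0.2232, 0.1676]
tool_rot: [180.0, -0.2, 171.0]
force: [-0.2, -0.3, 0.0]
grip_width: 0.0399
grasp_force: 0.0
tool [ 0.5548 -0.2232  0.1676] [179.98  -0.18 170.95] w 0.0399 t 55.8 F [-0.2 -0.3  0. ]
turn z -0.0008 rad; shift x -0.0039 y -0.0030 z 0.0716
```

```bash
python3 -m jog '[[-0.0039,-0.003,0.02,0,0,0,0.04],[0,0,0.02,0,0,0,0.04],[0,0,0.02,0,0,0,0.04],[0,0,0.008,0,0,0,0.04],[0,0,0.003,0,0,0,0.04],[0,0,0,0,0,0,0.04],[0,0,0,0,0,0,0.04]]' | egrep "pos|force:"
python3 -m jog '[[0,0,0,0,0,0,0],[0,0,0,0,0,0,0],[0,0,0,0,0,0,0],[0,0,0,0,0,0,0],[0,0,0,0,0,0,0],[0,0,0,0,0,0,0],[0,0,0,0,0,0,0],[0,0,0,0,0,0,0],[0,0,0,0,0,0,0],[0,0,0,0,0,0,0]]' 55
python3 -m jog '[[0,0,-0.005,0,0,0,0],[0,0,-0.01,0,0,0,0],[0,0,-0.02,0,0,0,0],[0,0,-0.02,0,0,0,0],[0,0,-0.03,0,0,0,0],[0,0,-0.03,0,0,0,0],[0,0,-0.02,0,0,0,0],[0,0,0,0,0,0,0],[0,0,0,0,0,0,0]]'
python3 -c "
from h import *
print(env.get_obs()['qpos'])
plan((.4743,.0473,.22),160)"
```

```text
tool_pos: [0.558, -0.2262, 0.0969]
force: [-0.5, 0.3, 0.6]
grasp_force: 0.0
time_s: 57.23
tool_pos: [0.5571, -0.226, 0.0955]
tool_rot: [179.9, -0.2, 170.9]
force: [-0.6, -0.6, 0.9]
grip_width: 0.0115
grasp_force: 55.0
time_s: 57.98
tool_pos: [0.558, -0.2267, 0.2316]
tool_rot: [179.9, -0.1, 170.9]
force: [-0.4, -0.1, -1.7]
grip_width: 0.0113
grasp_force: 55.0
[-31.54942927  21.41126737  65.31240439  91.20748049 -19.72605275
  80.25623351 116.635349  ]
tool [ 0.558  -0.2267  0.2316] [ 1.7988e+02 -1.2000e-01  1.7093e+02] w 0.0113 t 58.0 F [-0.4 -0.1 -1.7]
turn z 0.1908 rad; shift x 0.1724 y 0.2289 z 0.0116
```

```bash
python3 -m jog '[[0,0,0,0,0,0.1,0],[0,0,0,0,0,0.1,0],[0,0,0,0,0,0.1,0],[0,0,0,0,0,0.1,0],[0,0,0,0,0,0.1,0],[0,0,0,0,0,0.1,0],[0,0,0,0,0,0.1,0],[0,0,0,0,0,0.1,0],[0,0,0,0,0,0.1,0],[0,0,0,0,0,0.1,0],[0,0,0,0,0,0.06,0],[0,0,0,0,0,0,0]]' >/dev/null
python3 -c "
from h import *
print(env.get_obs()['qpos'])
plan((.4743,.0473,.2),110)"
```

```text
[-33.72790012  23.65569799  69.30651631  91.45887658 -22.26817982
  80.93197155  57.84220464]
tool [ 0.5566 -0.2258  0.2286] [-179.69   -0.31  110.11] w 0.0117 t 59.0 F [-0.4  0.4 -2. ]
turn z 0.0019 rad; shift x 0.2848 y 0.0160 z 0.0286
```

```bash
python3 -m jog '[[0.028,0.0016,0.002,0,0,0,0],[0.028,0.0016,0.002,0,0,0,0],[0.028,0.0016,0.002,0,0,0,0],[0.028,0.0016,0.002,0,0,0,0],[0.028,0.0016,0.002,0,0,0,0],[0.028,0.0016,0.002,0,0,0,0],[0.028,0.0016,0.002,0,0,0,0],[0.028,0.0016,0.002,0,0,0,0],[0.028,0.0016,0.002,0,0,0,0],[0.028,0.0016,0.002,0,0,0,0],[0.005,0,0,0,0,0,0],[0,0,0,0,0,0,0]]' >/dev/null
python3 -m jog '[[0,0,0.02,0,0,0,0],[0,0,0.03,0,0,0,0],[0,0,0.03,0,0,0,0],[0,0,0.02,0,0,0,0],[0,0,0.02,0,0,0,0],[0,0,0.01,0,0,0,0],[0,0,0,0,0,0,0],[0,0,0,0,0,0,0]]'
python3 -c "
from h import *
print(env.get_obs()['qpos'])
plan((.4743,.0473,.055),110)"
```

```text
time_s: 60.65
tool_pos: [0.4733, 0.0451, 0.0811]
tool_rot: [-179.7, -0.1, 110.1]
force: [-0.2, -0.0, -0.9]
grip_width: 0.0117
grasp_force: 55.0
[-67.52450366   6.7099667   62.58076563 118.23797041  -6.97599024
  59.13980004  18.63814142]
tool [0.4733 0.0451 0.0811] [-1.7973e+02 -1.1000e-01  1.1012e+02] w 0.0117 t 60.6 F [-0.2 -0.  -0.9]
turn z 0.0021 rad; shift x 0.0017 y 0.0016 z 0.0261
```

Set it down (watch force), release, look from the cameras.

```bash
python3 -m jog '[[0,0,0.015,0,0,0,0],[0,0,0.008,0,0,0,0],[0,0,0,0,0,0,0],[0,0,0,0,0,0,0]]' | egrep "pos|force:"
for i in 1 2; do python3 -m jog '[[0,0,0.003,0,0,0,0],[0,0,0,0,0,0,0],[0,0,0,0,0,0,0]]' 8| egrep "pos|force:"; done
python3 -m jog '[[0,0,0,0,0,0,0.03],[0,0,0,0,0,0,0.03],[0,0,0,0,0,0,0.03],[0,0,0,0,0,0,0.03],[0,0,0,0,0,0,0.03],[0,0,0,0,0,0,0.03]]' | egrep "pos|force:"
python3 -m jog '[[0,0,-0.02,0,0,0,0.045],[0,0,-0.03,0,0,0,0.045],[0,0,-0.03,0,0,0,0.045],[0,0,-0.03,0,0,0,0.045],[0.03,0,-0.01,0,0,0,0.045],[0.03,0,0,0,0,0,0.045],[0.03,0,0,0,0,0,0.045],[0.03,0,0,0,0,0,0.045],[0.03,0,0,0,0,0,0.045],[0.03,0,0,0,0,0,0.045],[0,0,0,0,0,0,0.045]]'
python3 -c "
from h import *
print(env.get_obs()['qpos'])
s=snap('side','side8'); t=snap('top','top8'); blocks(t)"
```

```text
tool_pos: [0.4735, 0.0466, 0.0587]
force: [0.1, -0.2, -1.2]
grasp_force: 55.0
tool_pos: [0.4736, 0.0472, 0.0557]
force: [0.1, 0.2, -2.5]
grasp_force: 8.0
tool_pos: [0.4741, 0.0473, 0.0528]
force: [0.8, 0.0, 1.8]
grasp_force: 8.0
tool_pos: [0.4733, 0.0471, 0.0523]
force: [-0.1, 0.2, 0.5]
grasp_force: 0.0
time_s: 62.9
tool_pos: [0.4088, 0.2216, 0.173]
tool_rot: [-179.8, -0.3, 110.7]
force: [0.5, 0.5, 1.2]
grip_width: 0.0452
grasp_force: 0.0
[-80.77087572  -5.52145993  47.49627059 113.46132298   3.95224406
  70.42370115 -14.04652384]
block ctr [491.3  86.1]  L 53.6 S 47.9 yaw 110.1
```

Run:
```python
from h import *
s=cv2.imread("pics/side8.png"); t=cv2.imread("pics/top8.png")
p=proj("side",(.4913,.0861,.052)); q=proj("top",(.4913,.0861,.052)); print("expect",p,q)
for n,im,c0,r in(("side",s,p,14),("top",t,q,12)):
    x,y=np.round(c0).astype(int); m=np.zeros(im.shape[:2],np.uint8); m[y-r:y+r,x-r:x+r]=(im.max(2)<75)[y-r:y+r,x-r:x+r]*255
    for c in cv2.findContours(m,cv2.RETR_EXTERNAL,cv2.CHAIN_APPROX_NONE)[0]:
        if cv2.contourArea(c)>8: print(n,cv2.contourArea(c),cv2.minAreaRect(c))
plan((.4907,.0858,.12),110)
```

```text
expect [294.36894344 208.26137686] [313.90207379 244.88824611]
side 61.5 ((295.0, 208.5), (15.0, 6.0), 90.0)
top 13.5 ((314.22021484375, 245.73397827148438), (2.4903485774993896, 10.727654457092285), 73.3007583618164)
tool [0.4112 0.2164 0.1729] [-1.7981e+02 -1.6000e-01  1.1037e+02] w 0.0454 t 63.0 F [ 1.5 -0.   0.2]
turn z 0.0064 rad; shift x -0.1499 y 0.0300 z 0.0529
```

The block is upright again at (0.491, 0.086). Regrip it there.

```bash
python3 -m jog '[[-0.03,0.006,0,0,0,0.006,0.045],[-0.03,0.006,0,0,0,0,0.045],[-0.03,0.006,0,0,0,0,0.045],[-0.03,0.006,0,0,0,0,0.045],[-0.03,0.006,0,0,0,0,0.045],[0,0,0.02,0,0,0,0.045],[0,0,0.02,0,0,0,0.045],[0,0,0.013,0,0,0,0.045],[0,0,0,0,0,0,0.045],[0,0,0,0,0,0,0.045],[0,0,0,0,0,0,0.045]]' >/dev/null
python3 -c "
from h import *
plan((.491,.0862,.041),110)"
```

```text
tool [0.4915 0.0844 0.1203] [-179.89   -0.2   109.8 ] w 0.0447 t 63.9 F [-0.3  0.6  0.9]
turn z -0.0035 rad; shift x 0.0019 y 0.0001 z 0.0793
```

```bash
python3 -m jog '[[0.0015,0,0.02,0,0,0,0.045],[0,0,0.03,0,0,0,0.045],[0,0,0.02,0,0,0,0.045],[0,0,0.009,0,0,0,0.045],[0,0,0,0,0,0,0.045],[0,0,0,0,0,0,0],[0,0,0,0,0,0,0],[0,0,0,0,0,0,0],[0,0,0,0,0,0,0],[0,0,0,0,0,0,0],[0,0,0,0,0,0,0],[0,0,0,0,0,0,0]]' 55 >/dev/null
python3 -m jog '[[0,0,0,0,0,0,0],[0,0,0,0,0,0,0],[0,0,0,0,0,0,0],[0,0,0,0,0,0,0]]'
python3 -m jog '[[0,0,-0.01,0,0,0,0],[0,0,-0.02,0,0,0,0],[0,0,-0.03,0,0,0,0],[0,0,-0.03,0,0,0,0],[0,0,-0.03,0,0,0,0],[0,0,-0.03,0,0,0,0],[0,0,-0.01,0,0,0,0],[0,0,0,0,0,0,0],[0,0,0,0,0,0,0]]'
python3 -c "
from h import *
print(env.get_obs()['qpos']);plan((.535,-.2233,.2),171)"
```

```text
time_s: 65.25
tool_pos: [0.49, 0.0868, 0.0405]
tool_rot: [-179.8, -0.2, 109.9]
force: [0.2, 0.7, 2.2]
grip_width: 0.0121
grasp_force: 54.9
time_s: 66.0
tool_pos: [0.4902, 0.0863, 0.1999]
tool_rot: [-179.8, -0.3, 109.9]
force: [0.0, -0.5, -2.4]
grip_width: 0.0116
grasp_force: 54.9
[-75.05848509  -1.68227021  62.208482   107.58726119   1.30224928
  73.42296104   6.64251746]
tool [0.4902 0.0863 0.1999] [-179.81   -0.27  109.88] w 0.0116 t 66.0 F [ 0.  -0.5 -2.4]
turn z -1.0668 rad; shift x -0.0926 y -0.2988 z -0.0001
```

```bash
python3 -m jog '[[0,0,0,0,0,-0.1067,0],[0,0,0,0,0,-0.1067,0],[0,0,0,0,0,-0.1067,0],[0,0,0,0,0,-0.1067,0],[0,0,0,0,0,-0.1067,0],[0,0,0,0,0,-0.1067,0],[0,0,0,0,0,-0.1067,0],[0,0,0,0,0,-0.1067,0],[0,0,0,0,0,-0.1067,0],[0,0,0,0,0,-0.1067,0],[0,0,0,0,0,0,0]]' >/dev/null
python3 -c "
from h import *
print(env.get_obs()['qpos'])"
python3 -m jog '[[-0.0093,-0.0299,0,0,0,0,0],[-0.0093,-0.0299,0,0,0,0,0],[-0.0093,-0.0299,0,0,0,0,0],[-0.0093,-0.0299,0,0,0,0,0],[-0.0093,-0.0299,0,0,0,0,0],[-0.0093,-0.0299,0,0,0,0,0],[-0.0093,-0.0299,0,0,0,0,0],[-0.0093,-0.0299,0,0,0,0,0],[-0.0093,-0.0299,0,0,0,0,0],[-0.0093,-0.0299,0,0,0,0,0],[0,0,0,0,0,0,0],[0,0,0,0,0,0,0]]' 
python3 -c "
from h import *
print(env.get_obs()['qpos']);plan((.535,-.2233,.13),171)"
```

```text
[-76.99131432  -1.69428506  64.10629672 107.73635075   1.50972548
  73.43132042  67.78953522]
time_s: 67.92
tool_pos: [0.5336, -0.227, 0.1976]
tool_rot: [-180.0, -0.5, 170.5]
force: [-0.0, 0.5, -1.3]
grip_width: 0.0116
grasp_force: 54.9
[-33.69558748  19.79194232  66.37209716  96.84164506 -18.41950331
  76.10131701 116.52833453]
tool [ 0.5336 -0.227   0.1976] [-179.96   -0.46  170.45] w 0.0116 t 67.9 F [-0.   0.5 -1.3]
turn z -0.0096 rad; shift x -0.0008 y 0.0039 z 0.0676
```

```bash
python3 -m jog '[[0,0,0.02,0,0,0,0],[0,0,0.03,0,0,0,0],[0,0,0.017,0,0,0,0],[0,0,0,0,0,0,0],[0,0,0,0,0,0,0],[0,0,0,0,0,0,0],[0,0,0,0,0,0,0],[0,0,0,0,0,0,0]]' >/dev/null
python3 -c "
from h import *
print(env.get_obs()['qpos']);plan((.535,-.2233,.112),171)"
```

```text
[-31.32632857  23.24235291  63.51329778 101.26633955 -22.1978828
  69.55225133 119.39052282]
tool [ 0.5364 -0.2235  0.1337] [ 1.7989e+02 -1.4000e-01  1.7101e+02] w 0.0115 t 68.6 F [-0.9 -0.7 -0.7]
turn z 0.0002 rad; shift x 0.0014 y -0.0000 z 0.0217
```

```bash
python3 -m jog '[[0.0012,0,0.01,0,0,0,0],[0,0,0.01,0,0,0,0],[0,0,0,0,0,0,0],[0,0,0,0,0,0,0],[0,0,0,0,0,0,0],[0,0,0,0,0,0,0]]' | egrep 'pos|force:'
for i in 1 2 3; do python3 -m jog '[[0,0,0.002,0,0,0,0],[0,0,0,0,0,0,0],[0,0,0,0,0,0,0],[0,0,0,0,0,0,0]]' | egrep 'pos|force:'; done
```

```text
tool_pos: [0.5343, -0.2234, 0.1127]
force: [1.2, 0.4, -1.5]
grasp_force: 54.9
tool_pos: [0.5343, -0.2232, 0.1105]
force: [0.1, 0.5, -1.8]
grasp_force: 54.9
tool_pos: [0.5342, -0.2232, 0.1084]
force: [0.4, 0.4, -2.5]
grasp_force: 54.9
tool_pos: [0.5342, -0.2232, 0.1064]
force: [0.5, -0.6, -2.0]
grasp_force: 54.9
```

```bash
for i in 1 2 3; do python3 -m jog '[[0,0,0.002,0,0,0,0],[0,0,0,0,0,0,0],[0,0,0,0,0,0,0],[0,0,0,0,0,0,0]]' | egrep 'pos|force:'; done
```

```text
tool_pos: [0.5343, -0.2229, 0.1044]
force: [0.9, 0.5, -1.6]
grasp_force: 54.9
tool_pos: [0.5341, -0.2229, 0.1022]
force: [0.8, 0.9, -2.1]
grasp_force: 54.9
tool_pos: [0.5341, -0.2229, 0.1003]
force: [0.8, 2.3, -3.0]
grasp_force: 54.9
```

It's 6 mm in with no resistance. Continue home.

```bash
python3 -m jog '[[0,0,0.003,0,0,0,0],[0,0,0.003,0,0,0,0],[0,0,0.003,0,0,0,0],[0,0,0,0,0,0,0],[0,0,0,0,0,0,0]]' | egrep 'pos|force:'
python3 -m jog '[[0,0,0.003,0,0,0,0],[0,0,0.003,0,0,0,0],[0,0,0.003,0,0,0,0],[0,0,0,0,0,0,0],[0,0,0,0,0,0,0]]' | egrep 'pos|force:'
```

```text
tool_pos: [0.534, -0.2229, 0.091]
force: [1.5, 2.0, -3.4]
grasp_force: 54.9
tool_pos: [0.5343, -0.2228, 0.0827]
force: [-0.3, 4.8, 4.1]
grasp_force: 54.9
```

```bash
python3 -m jog '[[0,0,0,0,0,0,0.03],[0,0,0,0,0,0,0.03],[0,0,0,0,0,0,0.03],[0,0,0,0,0,0,0.03],[0,0,0,0,0,0,0.03],[0,0,0,0,0,0,0.03],[0,0,-0.02,0,0,0,0.03],[0,0,-0.03,0,0,0,0.03],[0,0,-0.04,0,0,0,0.02],[0,0,-0.03,0,0,0,0.01],[0,0,0,0,0,0,0]]' | egrep 'pos|force:'
python3 -m jog '[[0.02,0.02,0,0,0,0,0],[0.02,0.03,0,0,0,0,0],[0.02,0.03,0,0,0,0,0],[0.02,0.03,0,0,0,0,0],[0,0.03,0,0,0,0,0],[0,0.03,0,0,0,0,0],[0,0.03,0,0,0,0,0],[0,0.03,0,0,0,0,0],[0,0,0,0,0,0,0],[0,0,0,0,0,0,0]]' | egrep 'pos|force:'
python3 -c "
from h import *
print(env.get_obs()['qpos'])
s=snap('side','side9'); t=snap('top','top9')
cv2.imwrite('pics/j.png',np.hstack([cv2.resize(s[120:360,240:400],None,fx=2.4,fy=2.4,interpolation=cv2.INTER_CUBIC),cv2.resize(t[150:290,345:485],None,fx=2.8,fy=4.114,interpolation=cv2.INTER_CUBIC)]))"
```

```text
tool_pos: [0.5375, -0.2259, 0.2087]
force: [1.2, -0.3, -0.6]
grasp_force: 0.0
tool_pos: [0.4914, 0.0179, 0.2028]
force: [-0.7, -0.3, -0.8]
grasp_force: 0.0
[-63.19762829  -2.97535819  57.32670974 108.00758178   2.49419018
  73.86639254  74.61096367]
```

View pics/j.png

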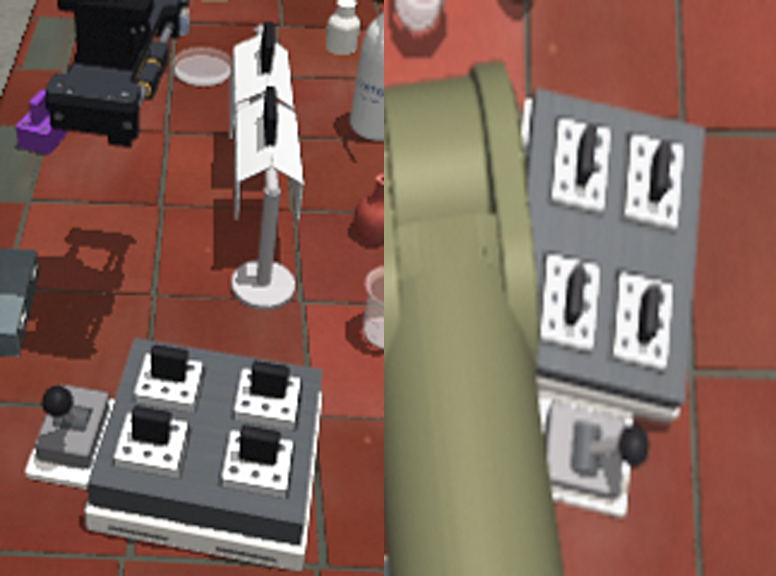

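All four blocks are home and level, both hoods are astride the bar, and the lever ball is still on the -y side. Now the lever.

```bash
python3 -c "
from h import *
plan((.449,-.255,.2),171)"
python3 -m jog '[[0,-0.026,0,0,0,0,0],[0,-0.026,0,0,0,0,0],[0,-0.026,0,0,0,0,0],[0,-0.026,0,0,0,0,0],[0,-0.026,0,0,0,0,0],[0,-0.026,0,0,0,0,0],[0,-0.026,0,0,0,0,0],[0,-0.026,0,0,0,0,0],[0,-0.026,0,0,0,0,0],[0,-0.026,0,0,0,0,0],[0,0,0,0,0,0,0],[0,0,0,0,0,0,0]]' | egrep 'pos|rot'
python3 -c "
from h import *
print(env.get_obs()['qpos']);plan((.449,-.255,.2),171)"
```

```text
tool [0.4914 0.0152 0.2029] [179.95  -0.27 170.94] w 0.0003 t 73.8 F [-0.1 -1.   1.5]
turn z -0.0010 rad; shift x -0.0004 y -0.2735 z 0.0029
tool_pos: [0.449, -0.244, 0.2027]
tool_rot: [180.0, -0.3, 170.6]
[-41.70793493   2.22892343  69.69120741 105.76220989  -2.12458349
  73.75701514 109.14026016]
tool [ 0.449  -0.244   0.2027] [179.96  -0.28 170.57] w 0.0006 t 74.8 F [ 0.   0.7 -0.2]
turn z -0.0076 rad; shift x -0.0017 y -0.0108 z 0.0027
```

```bash
python3 -m jog '[[0,0,0.02,0,0,0,0],[0,0,0.02,0,0,0,0],[0,0,0.02,0,0,0,0],[0,0,0,0,0,0,0]]' | egrep 'pos|rot'
python3 -m jog '[[-0.001,-0.005,0,0,0,-0.007,0],[-0.001,-0.005,0,0,0,0,0],[0,0,0,0,0,0,0],[0,0,0,0,0,0,0]]' | egrep 'pos|rot|force:'
python3 -c "
from h import *
print(env.get_obs()['qpos']);plan((.449,-.255,.08),171)"
```

```text
tool_pos: [0.4482, -0.2384, 0.1395]
tool_rot: [179.8, -0.6, 171.0]
tool_pos: [0.4514, -0.2509, 0.1436]
tool_rot: [179.9, -0.2, 171.4]
force: [0.2, 1.5, -0.9]
grasp_force: 0.0
[-36.03383588  10.28392933  68.46941002 109.38748656 -10.38953392
  67.36495583 117.54486089]
tool [ 0.4514 -0.2509  0.1436] [179.89  -0.19 171.35] w 0.0003 t 75.4 F [ 0.2  1.5 -0.9]
turn z 0.0062 rad; shift x 0.0017 y -0.0044 z 0.0636
```

```bash
python3 -m jog '[[0.001,-0.002,0.015,0,0,0.006,0],[0,0,0.02,0,0,0,0],[0,0,0.02,0,0,0,0],[0,0,0.008,0,0,0,0],[0,0,0,0,0,0,0],[0,0,0,0,0,0,0]]' | egrep 'pos|rot|force:'
python3 -c "
from h import *
print(env.get_obs()['qpos']);plan((.4625,-.1690,.08),171)"
```

```text
tool_pos: [0.4497, -0.2524, 0.0803]
tool_rot: [179.9, -0.3, 171.0]
force: [0.2, -1.2, 0.7]
grasp_force: 0.0
[-30.41623875  16.80642096  64.65878079 113.1000997  -17.36154298
  60.95839517 123.01139746]
tool [ 0.4497 -0.2524  0.0803] [179.91  -0.25 171.05] w 0.0006 t 75.9 F [ 0.2 -1.2  0.7]
turn z 0.0008 rad; shift x 0.0004 y 0.0844 z 0.0003
```

Push +y about 75 mm, then small steps watching the force.

```bash
python3 -m jog '[[0,0.01,0,0,0,0,0],[0,0.01,0,0,0,0,0],[0,0.01,0,0,0,0,0],[0,0.01,0,0,0,0,0],[0,0.01,0,0,0,0,0],[0,0.01,0,0,0,0,0],[0,0.01,0,0,0,0,0],[0,0.005,0,0,0,0,0],[0,0,0,0,0,0,0],[0,0,0,0,0,0,0]]' | egrep 'pos|rot|force:'
for i in 1 2 3 4 5; do python3 -m jog '[[0,0.002,0,0,0,0,0],[0,0,0,0,0,0,0],[0,0,0,0,0,0,0]]' | egrep 'pos|force:'; done
```

```text
tool_pos: [0.4618, -0.1781, 0.0806]
tool_rot: [179.9, -0.2, 171.1]
force: [0.2, -0.1, -0.5]
grasp_force: 0.0
tool_pos: [0.4614, -0.1766, 0.08]
force: [0.2, -0.8, 0.3]
grasp_force: 0.1
tool_pos: [0.4617, -0.1744, 0.0798]
force: [0.8, -0.5, 1.4]
grasp_force: 0.3
tool_pos: [0.462, -0.172, 0.0798]
force: [0.1, -0.4, 0.0]
grasp_force: 0.2
tool_pos: [0.4624, -0.17, 0.0799]
force: [0.1, -0.2, -0.0]
grasp_force: 0.1
tool_pos: [0.4628, -0.1681, 0.0799]
force: [-0.3, -0.0, -0.4]
grasp_force: 0.2
```

```bash
for i in 1 2 3 4; do python3 -m jog '[[0,0.002,0,0,0,0,0],[0,0,0,0,0,0,0],[0,0,0,0,0,0,0]]' | egrep 'pos|force:'; done
python3 - <<'E'
from h import *
t=snap('top','top10'); s=snap('side','side10')
for n,im in(('top',t),('side',s)):
    for nm,p in(('off',(.4558,-.2108,.0954)),('on',(.4664,-.1444,.0954))):
        x,y=proj(n,p); x,y=int(round(x)),int(round(y)); print(n,nm,x,y,im[y-2:y+3,x-2:x+3].mean((0,1)).round())
E
```

```text
tool_pos: [0.4631, -0.1662, 0.0799]
force: [-0.5, -1.6, -0.5]
grasp_force: 0.3
tool_pos: [0.4633, -0.1649, 0.08]
force: [-0.4, -2.8, -0.1]
grasp_force: 1.4
tool_pos: [0.4633, -0.1647, 0.08]
force: [0.1, -6.7, -1.2]
grasp_force: 3.2
tool_pos: [0.4633, -0.1646, 0.0801]
force: [-1.0, -11.6, -1.1]
grasp_force: 5.0
top off 436 258 [ 89. 119. 119.]
top on 408 253 [49. 46. 45.]
side off 263 289 [31. 28. 28.]
side on 273 264 [44. 53. 58.]
```

Stop reached: 12 N with no more travel. Back off, rise and check.

```bash
python3 -m jog '[[0,-0.01,0,0,0,0,0],[0,-0.015,0,0,0,0,0],[0,-0.015,0,0,0,0,0],[0,0,-0.02,0,0,0,0],[0,0,-0.03,0,0,0,0],[0,0,-0.03,0,0,0,0],[0,0,-0.03,0,0,0,0],[0,0,0,0,0,0,0],[0,0,0,0,0,0,0]]' | egrep 'pos|rot'
python3 -m jog '[[0,0.03,0,0,0,0,0],[0,0.03,0,0,0,0,0],[0,0.03,0,0,0,0,0],[0,0.03,0,0,0,0,0],[0,0.03,0,0,0,0,0],[0,0.03,0,0,0,0,0],[0,0.03,0,0,0,0,0],[0,0.03,0,0,0,0,0],[0,0.03,0,0,0,0,0],[0,0,0,0,0,0,0],[0,0,0,0,0,0,0]]' | egrep 'time|pos|rot|force:'
python3 - <<'E'
from h import *
s=snap('side','side11'); m=np.zeros(s.shape[:2],np.uint8); r=(s.max(2)<60); m[250:310,250:290]=r[250:310,250:290]*255
for c in cv2.findContours(m,cv2.RETR_EXTERNAL,cv2.CHAIN_APPROX_NONE)[0]:
    if cv2.contourArea(c)>15: print(cv2.contourArea(c),cv2.minEnclosingCircle(c))
print(proj('side',(.4664,-.1444,.0954)),proj('side',(.4558,-.2108,.0954)))
# unchanged hoods/blocks vs side9
o=cv2.imread('pics/side9.png')
for nm,(x0,y0,x1,y1) in(('hoods',(330,125,370,215)),('wells',(280,255,375,350))): print(nm,np.abs(s.astype(int)-o)[y0:y1,x0:x1].max(2).__gt__(40).sum())
E
```

```text
tool_pos: [0.4597, -0.1993, 0.1913]
tool_rot: [179.7, -0.0, 171.1]
time_s: 80.78
tool_pos: [0.499, 0.0687, 0.1885]
tool_rot: [-180.0, -0.4, 171.3]
force: [-0.7, -0.7, -0.6]
grasp_force: 0.0
88.0 ((272.5882263183594, 264.1764831542969), 5.7108473777771)
[272.53932772 263.88623831] [262.76118106 289.48357562]
hoods 0
wells 6
```

The ball sits exactly at the computed "on" position, and the hoods and blocks haven't changed. Handing in.

```bash
python3 -c "
from cell import env
print(env.sign_off())"
```

```text
the job is handed in; nothing more can be done
None
```

I handed the job in after about 81 s of the 210 s allowed: both hoods hang astride the bar, all four tube blocks are home in their wells, and the power lever is pushed over to on; the hand-in returned no verdict. One block tilted in its well on the first try, so I re-levelled it on the bench and refitted it.

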